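# Rack the baking rods and put the pastry tubes away

## Robot

A 6-joint arm with a two-finger parallel gripper is mounted at the origin on the work surface. World frame = base frame: x ahead of the robot, y to its left, z up, the work surface at z = 0. Lengths are in mm, angles in degrees, forces in N, time in s.
With the tool pointing down it reaches from about 425 to 925 mm from the base axis. Payload 12.5 kg.
Tool frame: the origin (TCP) lies on the centre line of the jaws, within the pads' length; the fingertips stand 19 mm ahead of it and the grasp point (between the pads) is the TCP; z points along the fingers, y is the direction in which the jaws open and shut (so a half turn about z gives the same grasp; the last joint's range is limited). The gripper opens to 85 mm and grips with 20 to 120 N. Pads are 22 mm wide; open, the fingers measure 114 mm over their backs; the gripper's body (76 mm by 85 mm) begins 54 mm behind the grasp point. The pads swing forward as they close: fully open they stand 13 mm farther back than shut.
Start: joints at [-69.706, 28.126, 89.318, -0, 62.55, -6.05], TCP at [277.379, -560.093, 250.327] pointing down, gripper open.
Joint ranges: [-177.58, 177.58], [-47.91, 125.51], [2.72, 160], [-65.01, 245.01], [3.68, 167.84], [-153.87, 153.87]. Speed limits (degrees/s): [127.2, 127.2, 159.86, 180, 180, 180].

## Interface

Orientations are given as a 3x3 rotation matrix whose columns are the frame's x, y, z axes.
In Python, from station import get_obs, optics, workorder, spotter gives the robot as it stands.
- The arm moves only by the tool play_rows, never from a script. Its arguments are lists of equal length, an entry for each row: "slide": the shift along the tool's x, y, z in m, a list of three; "roll": the turn about the tool's z in rad. In form: {"slide": [[dx, dy, dz], ...], "roll": [roll, ...]}. A call has 1 to 12 rows; each row shifts and turns the pose as measured when the row begins, along the tool's axes as they then stand; what a row does not reach is not made up. A row lasts 1/10 s, in which the tool goes at most 50 mm and 8.59 degrees, less where a joint would pass 70% of its speed; a pose out of reach is approached as far as the arm can. A call is refused whole if a number of a shift passes 0.05 or a number of a turn 0.15, either way. A call with a gripper value outside its range is refused whole. "jaw" is the closure, from 0 (fully open) to 1 (shut), set as the call begins (left out, the last holds). The fingers move at their own pace and stop on an object; "grip_force" is the grip in N (left out, the last holds). Time passes only in rows, so rows that do not move let the fingers close. It gives the time, the measured TCP pose, the force and the opening at its end, in the units of the state.
- get_obs(): the state, without advancing time (a new reading comes with each control period).
- optics.snapshot(name): name is "scene" or "top"; returns a dict with "img" (480x640x3 uint8, red, green, blue), "fx", "fy", "cx", "cy" (pixels), "R" (3x3) and "t" (3): a world point X has camera coordinates R X + t. Camera axes: x right, y down, z forward; pixel columns grow to the right and rows downward; lengths in mm; the calibration is good to about 2 mm. A picture is of the moment at which its call begins. There is no depth.
- workorder.hand_in(): hands the job in, once; it reports no verdict.
Trained networks look in a picture, given as the dict that the camera call returned (one of the last four; its "shot" number tells which), for a name from the list of things; names that differ only in an ending like _2 or _b are one class to them, and where a whole thing is asked for, a point or a joint stands for the part that bears it (a point fixed in the world has none). Each returns a list of dicts, best first, with "conf" (0 to 1); they miss things now and then, are a little off and sometimes report something else, mostly with a low value. They report only what shows in the picture. A call takes as long as a camera call.
- spotter.boxes_of(label, picture): "location" ([row, column] in pixels, amid what is visible of it).
- spotter.spot_point(label, picture): "location" ([row, column] in pixels: a listed point, or the origin of a listed thing).
The state is a dict: "time_s": time; "joint_pos": joint angles; "dq": joint speeds; "joint_efforts": joint torques, N m; "eef_pos": TCP position; "tcp_rot": TCP orientation; "force": force on the tool from outside, world axes, zero at the start; "torque": the same for the moment, N m; "finger_gap": finger opening in mm.
Only numpy, scipy, OpenCV 4.12 (cv2) and the standard library are available. Lean on these libraries where they do the work, as an engineer would, in place of code of your own. Each camera call takes 0.05 s, during which the arm holds its last target.

## Task

Clear the pastry bench: lay every long steel rod in a groove of its own in the V-rack, resting in both combs with about the same overhang at either end, and put every short tube away in the white bin by pressing its sprung flap lid open, letting the tube drop inside and letting the flap swing shut again. The number of rods and tubes differs from time to time; leave the canister and the jar where they stand.

Things in the scene. Friction and masses are not known exactly. Their poses are not given: they have to be found in the camera images.
- rack: Fixed V-rack: base plate 124 x 280 x 8 mm; two combs 12 mm thick at x = -50 and +50 mm (88 mm open between). Teeth peak 65 mm up; five 90-degree V-grooves along the rack's x axis at y = -100, -50, 0, 50, 100 mm, V bottoms 40 mm up. A rod cradled in a groove of both combs has its centre 52.7 mm above the table. Origin: centre of the underside, on the table; z up.
- bin: Fixed white bin, 150 x 150 x 225 mm high, walls and floor 8 mm, inside 134 x 134 mm, the floor sloping up at its -x side. Its only opening is its top, closed by the sprung flap. Origin: centre of the underside, on the table; z up. The flap's hinge line runs along the bin's y at x = +65 mm, 223 mm up.
- flap (a joint): The bin's steel flap lid, 128 long x 130 wide x 3 mm, hinged at the +x rim: 0 = shut (level), positive = free (-x) edge swung down into the bin, rad, stop at 1.35. A damped spring shuts it within a second: 0.06 N m starts it, 0.15 N m at 1.2 rad; a tube lying on its middle does not open it. Pressing nearer the hinge opens it wider for the same depth.
- flap_middle (a point): Centre of the flap's upper face: with the flap shut 223 mm above the table, 65 mm from the hinge; moves with the flap.
- rod1_center (a point): Centre of a long plain solid steel baking rod, 18 mm diameter, 160 mm long, about 0.3 kg, lying on the table at the start; x is its long axis. There are 3 to 5 such rods; an absent one reads None.
- rod2_center (a point): Centre of a long plain solid steel baking rod, 18 mm diameter, 160 mm long, about 0.3 kg, lying on the table at the start; x is its long axis. There are 3 to 5 such rods; an absent one reads None.
- rod3_center (a point): Centre of a long plain solid steel baking rod, 18 mm diameter, 160 mm long, about 0.3 kg, lying on the table at the start; x is its long axis. There are 3 to 5 such rods; an absent one reads None.
- rod4_center (a point): Centre of a long plain solid steel baking rod, 18 mm diameter, 160 mm long, about 0.3 kg, lying on the table at the start; x is its long axis. There are 3 to 5 such rods; an absent one reads None.
- rod5_center (a point): Centre of a long plain solid steel baking rod, 18 mm diameter, 160 mm long, about 0.3 kg, lying on the table at the start; x is its long axis. There are 3 to 5 such rods; an absent one reads None.
- tube1_center (a point): Centre of a short aluminium pastry tube with dark end caps, 24 mm diameter, 70 mm long, about 45 g, lying on the table at the start; x is its long axis. There are 2 or 3 such tubes; an absent one reads None.
- tube2_center (a point): Centre of a short aluminium pastry tube with dark end caps, 24 mm diameter, 70 mm long, about 45 g, lying on the table at the start; x is its long axis. There are 2 or 3 such tubes; an absent one reads None.
- tube3_center (a point): Centre of a short aluminium pastry tube with dark end caps, 24 mm diameter, 70 mm long, about 45 g, lying on the table at the start; x is its long axis. There are 2 or 3 such tubes; an absent one reads None.
- canister: Bystander: upright bare metal canister, 80 mm diameter, 130 mm high; origin at the centre of its underside.
- jar: Bystander: amber glass jar with a steel cap, 64 mm diameter, 110 mm high; origin at the centre of its underside.

How it is judged (in metres and radians):
At the end, for the whole second after the job is handed in: Every rod lies at rest in a V-groove of both combs (centre 49 to 56.5 mm up, within 20 mm of the rack's middle lengthwise and 0.08 rad of the groove); every tube lies at rest inside the bin, its centre under 140 mm up; the flap is shut (under 0.06 rad) (z of rod1_center in the frame of rack between 0.049 and 0.0565 m and x of rod1_center in the frame of rack between -0.02 and 0.02 m and y of rod1_center in the frame of rack between -0.11 and 0.11 m and angle between the x axis of each of rod1_center, rod2_center, rod3_center, rod4_center, rod5_center and the x axis of rack, either way round below 0.08 rad and linear speed of each of rod1, rod2, rod3, rod4, rod5 below 0.02 m/s and z of rod2_center in the frame of rack between 0.049 and 0.0565 m and x of rod2_center in the frame of rack between -0.02 and 0.02 m and y of rod2_center in the frame of rack between -0.11 and 0.11 m and z of rod3_center in the frame of rack between 0.049 and 0.0565 m and x of rod3_center in the frame of rack between -0.02 and 0.02 m and y of rod3_center in the frame of rack between -0.11 and 0.11 m and z of rod4_center in the frame of rack between 0.049 and 0.0565 m and x of rod4_center in the frame of rack between -0.02 and 0.02 m and y of rod4_center in the frame of rack between -0.11 and 0.11 m and z of rod5_center in the frame of rack between 0.049 and 0.0565 m and x of rod5_center in the frame of rack between -0.02 and 0.02 m and y of rod5_center in the frame of rack between -0.11 and 0.11 m and x of tube1_center in the frame of bin between -0.07 and 0.07 m and y of tube1_center in the frame of bin between -0.07 and 0.07 m and z of each of tube1_center, tube2_center, tube3_center in the frame of bin below 0.14 m and linear speed of each of tube1, tube2, tube3 below 0.05 m/s and x of tube2_center in the frame of bin between -0.07 and 0.07 m and y of tube2_center in the frame of bin between -0.07 and 0.07 m and x of tube3_center in the frame of bin between -0.07 and 0.07 m and y of tube3_center in the frame of bin between -0.07 and 0.07 m and value of joint flap below 0.06 rad); the robot touches nothing.
It fails at once if the canister is shoved aside or knocked over (distance of canister from where it was at the start of the episode above 0.03 m or angle between canister's own z axis and vertical above 0.4 rad).
It fails at once if the jar is shoved aside or knocked over (distance of jar from where it was at the start of the episode above 0.03 m or angle between jar's own z axis and vertical above 0.4 rad).
Of rod1, rod2, rod3, rod4, rod5 only 3 to 5 are there at a start; the rules pass over those that are not, and their reading is None.
Of tube1, tube2, tube3 only 2 to 3 are there at a start; the rules pass over those that are not, and their reading is None.
At some moment in a run one of rod1, rod2, rod3, rod4, rod5, tube1, tube2, tube3 may be knocked a few centimetres aside while the robot is not near it.
Once in a run the grip may slacken for a moment while it holds something.
It also fails if it takes over 210 s, if anything falls off the work surface, if the arm or the gripper's body presses on something with over 40 N, if the wrist force passes 120 N, or if a joint passes its speed limit or range.

## Working session

There is one attempt and no reset: what is moved stays moved. The work goes in short steps, Python scripts to look and compute and a tool call to move; the robot and the scene stay as the last step left them, time stands still between calls to the robot, and variables do not carry over. Pictures are saved under pics/ and viewed, and the job is handed in when it is done.

Besides the shell and the picture viewer there is one more tool, called after ">>>" by a JSON object that holds its "api" and its "payload", one argument or row to a line. play_rows: Moves the arm, as the interface text tells. Its arguments: {"type":"object","properties":{"slide":{"type":"array"},"roll":{"type":"array"},"jaw":{"type":"number"},"grip_force":{"type":"number"}},"required":["slide","roll"]}

```bash
mkdir -p pics; ls; python3 - <<'E'
from station import get_obs, optics, workorder, spotter
import cv2
print(get_obs())
for n in ["scene","top"]:
    p=optics.snapshot(n); cv2.imwrite(f"pics/{n}0.png",p["img"][:,:,::-1]); print({k:v for k,v in p.items() if k!="img"})
    for l in ["rack","bin","rod1_center","tube1_center","canister","jar","flap_middle"]:
        print(l,[(round(d["conf"],2),[round(float(x)) for x in d["location"]]) for d in spotter.spot_point(l,p)])
E
```

```text
pics
{'time_s': 0.0, 'joint_pos': array([-6.97074082e+01,  2.81660551e+01,  8.93502102e+01, -2.17872438e-03,
        6.25496920e+01, -6.05074241e+00]), 'dq': array([-0.02590416, -0.00934632,  0.07915547, -0.00116002, -0.0297823 ,
       -0.03197821]), 'joint_efforts': array([-1.29563465e-03, -6.18438148e+01, -2.61592233e+01, -1.67006133e-04,
        4.00846489e-03, -2.32518261e-05]), 'eef_pos': array([ 277.28153302, -559.89514273,  249.7065321 ]), 'tcp_rot': array([[ 8.96143300e-01,  4.43764578e-01, -4.30893496e-04],
       [ 4.43764778e-01, -8.96142668e-01,  1.06802074e-03],
       [ 8.78077272e-05, -1.14831499e-03, -9.99999337e-01]]), 'force': array([0.20159932, 0.22645865, 0.45653737]), 'torque': array([-0.0245726 , -0.00787372, -0.00183204]), 'finger_gap': 85.69214449207712}
{'fx': 437.3892090944233, 'fy': 437.3892090944233, 'cx': 319.29367123286664, 'cy': 240.7275317785983, 'R': array([[-0.82710224,  0.56184064, -0.01539434],
       [ 0.39609695,  0.5632365 , -0.72517023],
       [-0.39875945, -0.60588757, -0.68839753]]), 't': array([ 498.0853295 , -125.5713587 , 1177.35774436]), 'shot': 1}
rack [(0.85, [382, 463])]
bin [(0.79, [200, 282])]
rod1_center [(0.65, [287, 412])]
tube1_center []
canister [(0.66, [410, 322])]
jar [(0.8, [259, 216])]
flap_middle [(0.81, [123, 276])]
{'fx': 513.9557074945014, 'fy': 513.9557074945014, 'cx': 326.495343261091, 'cy': 243.1327044021345, 'R': array([[-0.00804738, -0.9999585 ,  0.00427005],
       [-0.98154489,  0.00708315, -0.19110066],
       [ 0.19106249, -0.0057291 , -0.98156116]]), 't': array([   8.28513975,  631.42387751, 1111.42522368]), 'shot': 2}
rack [(0.87, [298, 196])]
bin [(0.77, [299, 463])]
rod1_center [(0.65, [325, 283])]
tube1_center []
canister [(0.95, [205, 237]), (0.63, [251, 315]), (0.22, [335, 315])]
jar [(0.84, [204, 418])]
flap_middle [(0.91, [286, 494]), (0.22, [338, 315])]
```

View pics/scene0.png

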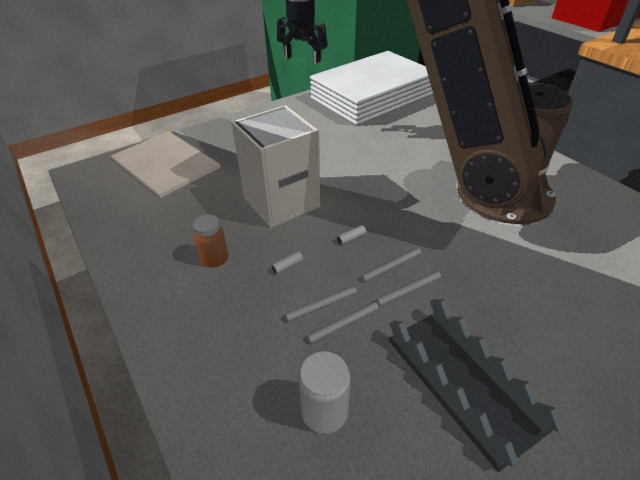

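View pics/top0.png

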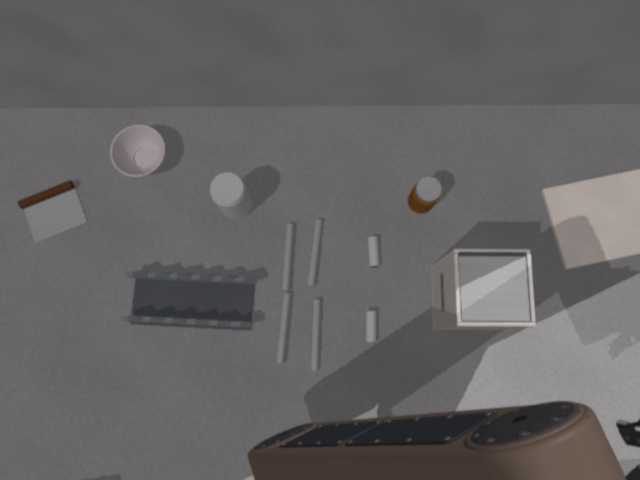

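```bash
cat > h.py <<'E'
from station import get_obs, optics, workorder, spotter
import cv2, numpy as np
def cast(p,r,c,z):
    d=p["R"].T@np.array([(c-p["cx"])/p["fx"],(r-p["cy"])/p["fy"],1.]); o=-p["R"].T@p["t"]
    return o+d*(z-o[2])/d[2]
def proj(p,X):
    q=p["R"]@np.asarray(X,float)+p["t"]; return np.array([p["cy"]+p["fy"]*q[1]/q[2],p["cx"]+p["fx"]*q[0]/q[2]])
def blobs(p,roi,thr=105,minA=60,zr=9,zt=12):
    r0,r1,c0,c1=roi
    im=p["img"][r0:r1,c0:c1].astype(int)
    g=cv2.cvtColor(p["img"][r0:r1,c0:c1],cv2.COLOR_RGB2GRAY)
    bg=cv2.medianBlur(g,41)
    m=((g.astype(int)-bg)>thr).astype(np.uint8)
    n,l,s,c=cv2.connectedComponentsWithStats(m)
    out=[]
    for i in range(1,n):
        if s[i,4]<minA: continue
        pts=np.argwhere(l==i)[:,::-1].astype(np.float32)
        (cx,cy),(w,h),a=cv2.minAreaRect(pts)
        vx=np.linalg.eigh(np.cov(pts.T))[1][:,1]
        t=(pts-pts.mean(0))@vx; L=(t.max()-t.min()+1)
        mid=pts.mean(0)+vx*(t.max()+t.min())/2
        z=zr if L>45 else zt
        u=mid+[c0,r0]
        A=cast(p,u[1]-vx[1]*L/2,u[0]-vx[0]*L/2,z);B=cast(p,u[1]+vx[1]*L/2,u[0]+vx[0]*L/2,z)
        C=(A+B)/2; d=B-A
        out.append((C.round(1),round(float(np.linalg.norm(d)),1),round(float((np.degrees(np.arctan2(d[1],d[0]))+90)%180-90),1),s[i,4],u.round(1)))
    return out
E
python3 - <<'E'
from h import *
p=optics.snapshot("top")
for b in blobs(p,(215,380,262,395),12): print(*b)
im=p["img"][:,:,::-1]
a=cv2.resize(im[255:345,115:270],None,fx=5,fy=5,interpolation=cv2.INTER_CUBIC);cv2.imwrite("pics/r1.png",a)
a=cv2.resize(im[235:345,425:550],None,fx=5,fy=5,interpolation=cv2.INTER_CUBIC);cv2.imwrite("pics/b1.png",a)
q=optics.snapshot("scene")
for n,P in(("top",p),("scene",q)):
    for l,z in (("rack",0),("bin",0),("canister",0),("jar",0),("flap_middle",223)):
        for d in spotter.spot_point(l,P)[:1]: print(n,l,cast(P,*d["location"],z).round(1))
E
```

```text
[621.3  34.    9. ] 158.2 -7.2 241 [313.5 252. ]
[611.1  98.6   9. ] 159.1 -3.8 260 [286.3 256.5]
[ 622.7 -105.5   12. ] 72.7 2.1 255 [372.4 250.5]
[443.6 107.3   9. ] 158.3 -5.7 272 [282.  328.1]
[427.3  32.9   9. ] 161.2 -2.3 290 [314.3 335. ]
[444.6 -95.6  12. ] 72.9 -1.4 276 [370.  326.5]
top rack [507.6 311.8   0. ]
top bin [ 509.9 -312.4    0. ]
top canister [744.  218.9   0. ]
top jar [ 745.2 -228.5    0. ]
top flap_middle [ 515.  -321.2  223. ]
scene rack [498.7 310.7   0. ]
scene bin [ 511. -310.    0.]
scene canister [745.7 223.9   0. ]
scene jar [ 743.4 -228.    -0. ]
scene flap_middle [ 506.1 -309.5  223. ]
```

View pics/r1.png

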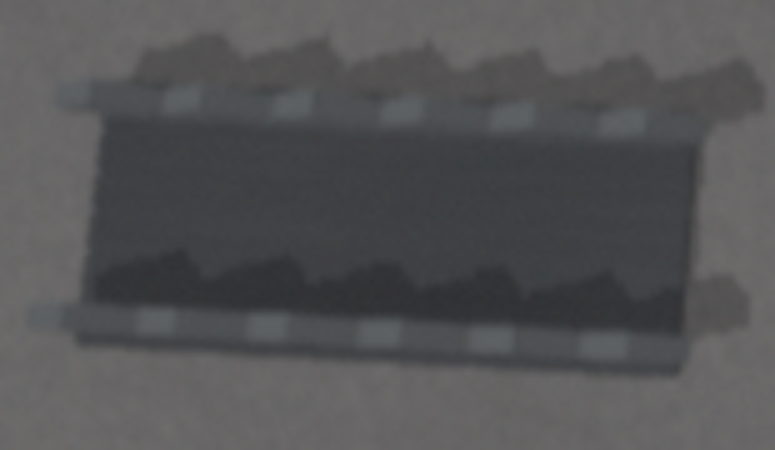

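View pics/b1.png

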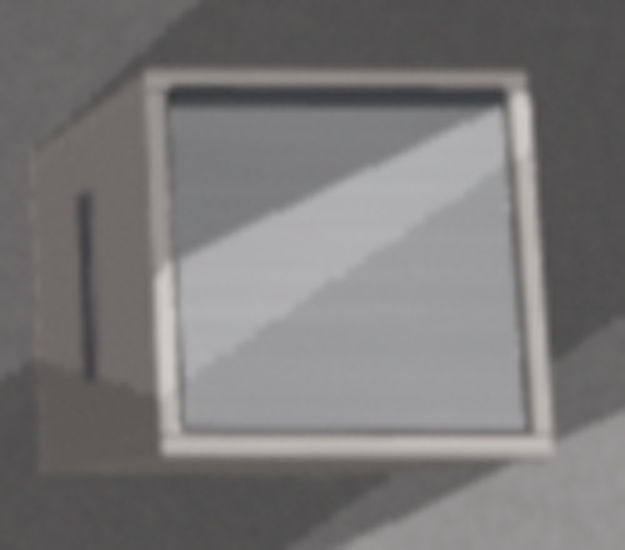

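```bash
cat > fit.py <<'E'
from h import *
from scipy.optimize import least_squares
p=optics.snapshot("top"); q=optics.snapshot("scene")
up=[(163,202),(273,314),(382,425),(490,535),(600,648)]; lo=[(135,175),(247,288),(357,402),(470,515),(580,628)]
yr=[100,50,0,-50,-100]
obs=[];loc=[]
rowu=[99,104,109,116,122];rowl=[321,327,333,339,346]
for x,L,rw in((50,up,rowu),(-50,lo,rowl)):
    for (a,b),y,r in zip(L,yr,rw):
        obs.append([r/5+255-.4,(a+b)/10+115-.4]);loc.append([x,y-12.5,52.5])
obs=np.array(obs);loc=np.array(loc)
def W(v,l):
    c,s=np.cos(v[2]),np.sin(v[2]); return np.c_[v[0]+c*l[:,0]-s*l[:,1],v[1]+s*l[:,0]+c*l[:,1],l[:,2]]
f=lambda v,l,o:(np.array([proj(p,X) for X in W(v,l)])-o).ravel()
s=least_squares(f,[505,311,0],args=(loc,obs),x_scale=[1,1,.01]); print("rack",s.x[:2].round(1),np.degrees(s.x[2]).round(2),np.abs(s.fun).max().round(2))
bo=np.array([[72,145],[72,527],[455,163],[455,552]])/5+[235,425]-.4
bl=np.array([[75,75,225],[75,-75,225],[-75,75,225],[-75,-75,225]])
b=least_squares(f,[510,-310,0],args=(bl,bo),x_scale=[1,1,.01]);print("bin(theta vs assumed axes)",b.x[:2].round(1),np.degrees(b.x[2]).round(2),b.fun.round(1))
for P,n in((p,"top"),(q,"scene")):
    im=cv2.resize(P["img"][:,:,::-1],None,fx=2,fy=2,interpolation=cv2.INTER_CUBIC)
    L=np.array([[x,y,z] for x in(-56,-44,44,56) for k in range(-125,126,25) for y,z in [(k,65 if (k//25)%2 else 40)]],float)
    for X in W(s.x,L):
        r,c=proj(P,X); cv2.circle(im,(int(c*2),int(r*2)),1,(0,0,255),-1)
    for X in W(b.x,np.vstack([bl,bl*[1,1,0]]).astype(float)):
        r,c=proj(P,X); cv2.circle(im,(int(c*2),int(r*2)),2,(0,255,0),-1)
    if n=="top": cv2.imwrite("pics/o_top.png",im[440:700,200:1000])
    else: 
        cv2.imwrite("pics/o_sc.png",im[560:,700:1250]); cv2.imwrite("pics/o_scb.png",im[180:480,400:700])
E
python3 fit.py
```

```text
rack [508.7 317.2] -3.56 0.27
bin(theta vs assumed axes) [ 511.7 -317.4] -0.64 [-0.7 -0.3 -0.4 -0.   0.4 -0.4  0.7  0.7]
```

View pics/o_top.png

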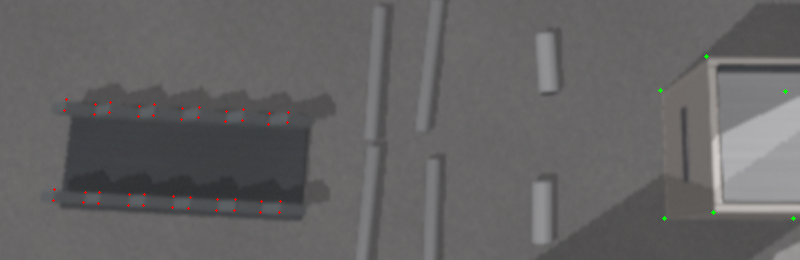

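View pics/o_sc.png

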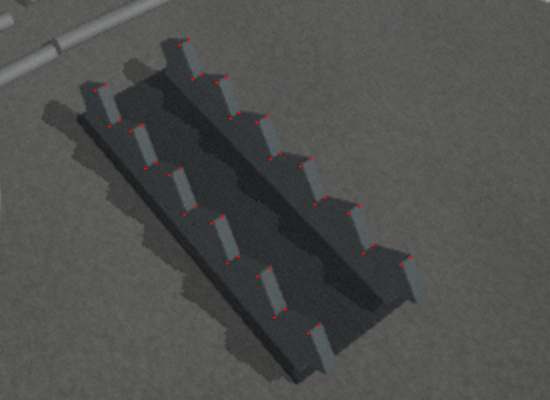

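View pics/o_scb.png

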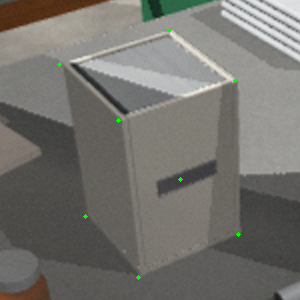

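```bash
cat >> h.py <<'E'
def yaw(R): return np.degrees(np.arctan2(R[1,0],R[0,0]))
def plan(wps,step=45,start=None):
    """wps: (x,y,z,yaw or None)"""
    o=get_obs(); P=o["eef_pos"].copy() if start is None else np.array(start[:3],float); a=yaw(o["tcp_rot"]) if start is None else start[3]
    S=[];Rr=[]
    for w in wps:
        T=np.array(w[:3],float); ta=a if w[3] is None else w[3]
        st=w[4] if len(w)>4 else step
        n=int(max(np.ceil(np.linalg.norm(T-P)/st),np.ceil(abs(ta-a)/8.4),1))
        d=(T-P)/n; da=(ta-a)/n
        for i in range(n):
            c,s=np.cos(np.radians(a)),np.sin(np.radians(a))
            S.append([round((c*d[0]+s*d[1])/1000,3),round((s*d[0]-c*d[1])/1000,3),round(-d[2]/1000,3)])
            Rr.append(round(-np.radians(da),3)); a+=da
        P=T;a=ta
    for i in range(0,len(S),12):
        print('slide',str(S[i:i+12]).replace(' ','')); print('roll',str(Rr[i:i+12]).replace(' ',''))
def st():
    o=get_obs(); print(round(o["time_s"],2),o["eef_pos"].round(1),"yaw",yaw(o["tcp_rot"]).round(2),"gap",round(o["finger_gap"],1),"F",o["force"].round(1),"q",o["joint_pos"].round(0))
E
python3 - <<'E'
from h import *
st()
plan([(444.6,-95.6,250,-1.4)])
E
```

```text
1.5 [ 277.4 -560.1  250.3] yaw 26.35 gap 85.2 F [ 0.1 -0.3  0.4] q [-70.  28.  89.   0.  63.  -6.]
slide [[np.float64(0.032),np.float64(-0.031),np.float64(0.0)],[np.float64(0.031),np.float64(-0.032),np.float64(0.0)],[np.float64(0.03),np.float64(-0.034),np.float64(0.0)],[np.float64(0.028),np.float64(-0.035),np.float64(0.0)],[np.float64(0.026),np.float64(-0.036),np.float64(0.0)],[np.float64(0.025),np.float64(-0.037),np.float64(0.0)],[np.float64(0.023),np.float64(-0.038),np.float64(0.0)],[np.float64(0.021),np.float64(-0.039),np.float64(0.0)],[np.float64(0.02),np.float64(-0.04),np.float64(0.0)],[np.float64(0.018),np.float64(-0.041),np.float64(0.0)],[np.float64(0.016),np.float64(-0.042),np.float64(0.0)]]
roll [np.float64(0.044),np.float64(0.044),np.float64(0.044),np.float64(0.044),np.float64(0.044),np.float64(0.044),np.float64(0.044),np.float64(0.044),np.float64(0.044),np.float64(0.044),np.float64(0.044)]
```

>>> {"api": "play_rows", "payload": {
  "slide": [
    [0.032,-0.031,0],
    [0.031,-0.032,0],
    [0.03,-0.034,0],
    [0.028,-0.035,0],
    [0.026,-0.036,0],
    [0.025,-0.037,0],
    [0.023,-0.038,0],
    [0.021,-0.039,0],
    [0.02,-0.04,0],
    [0.018,-0.041,0],
    [0.016,-0.042,0],
    [0,0,0]
  ],
  "roll": [0.044,0.044,0.044,0.044,0.044,0.044,0.044,0.044,0.044,0.044,0.044,0],
  "jaw": 0.4
}}

```text
time_s: 2.7
eef_pos: [454.0, -83.6, 250.3]
tcp_rot: [[0.999, -0.049, 0.005], [-0.049, -0.999, -0.003], [0.005, 0.003, -1.0]]
force: [-0.5, -0.8, -0.3]
finger_gap: 51.5
```

```bash
sed -i 's/round((c\*d/round(float(c*d/; s/S.append(\[round(float(c\*d\[0\]+s\*d\[1\])\/1000,3),round((s\*d\[0\]-c\*d\[1\])\/1000,3),round(-d\[2\]\/1000,3)\])/S.append([round(float(v)\/1000,3) for v in (c*d[0]+s*d[1],s*d[0]-c*d[1],-d[2])])/; s/Rr.append(round(-np.radians(da),3))/Rr.append(round(float(-np.radians(da)),3))/' h.py
python3 - <<'E'
from h import *
st()
p=optics.snapshot("top")
for b in blobs(p,(215,380,262,395),12): print(*b)
plan([(444.6,-95.6,60,-1.4),(444.6,-95.6,24,-1.4,20)])
E
```

```text
2.7 [454.  -83.6 250.3] yaw -2.81 gap 51.5 F [-0.5 -0.8 -0.3] q [-19.  15. 111.  -0.  53.  74.]
[621.1  34.    9. ] 158.5 -7.3 245 [313.5 252.1]
[611.1  98.5   9. ] 159.1 -3.7 265 [286.4 256.5]
[ 622.6 -105.5   12. ] 72.8 2.1 255 [372.4 250.5]
[ 524.1 -133.    12. ] 47.1 71.0 67 [385.2 291.9]
[443.6 107.3   9. ] 158.3 -5.6 273 [282.1 328.1]
[427.3  32.9   9. ] 161.2 -2.4 300 [314.3 335. ]
[ 407.6 -108.5   12. ] 93.1 70.8 378 [376.1 342.7]
slide [[-0.002,0.002,0.038],[-0.002,0.002,0.038],[-0.002,0.002,0.038],[-0.002,0.002,0.038],[-0.002,0.002,0.038],[0.0,-0.0,0.018],[0.0,-0.0,0.018]]
roll [-0.005,-0.005,-0.005,-0.005,-0.005,-0.0,-0.0]
```

>>> {"api": "play_rows", "payload": {
  "slide": [
    [-0.003,0.004,0.038],
    [-0.002,0.002,0.038],
    [-0.002,0.002,0.038],
    [-0.002,0.002,0.038],
    [0,0.001,0.025],
    [0,0,0]
  ],
  "roll": [-0.025,0,0,0,0,0]
}}

```text
time_s: 3.35
eef_pos: [445.9, -102.3, 69.7]
tcp_rot: [[1.0, -0.022, 0.012], [-0.022, -1.0, -0.007], [0.012, 0.006, -1.0]]
force: [0.4, -0.1, 0.9]
finger_gap: 51.4
```

```bash
python3 - <<'E'
from h import *
st()
plan([(444.6,-95.6,22,-1.4,18)])
E
```

```text
3.35 [ 445.9 -102.3   69.7] yaw -1.24 gap 51.4 F [ 0.4 -0.1  0.9] q [-21.  32. 122.  -0.  25.  70.]
slide [[-0.0,-0.002,0.016],[-0.0,-0.002,0.016],[-0.0,-0.002,0.016]]
roll [0.001,0.001,0.001]
```

>>> {"api": "play_rows", "payload": {
  "slide": [
    [0,-0.004,0.016],
    [0,-0.003,0.016],
    [0,0,0.014],
    [0,0,0]
  ],
  "roll": [0,0,0,0]
}}

```text
time_s: 3.75
eef_pos: [447.8, -99.2, 25.9]
tcp_rot: [[1.0, -0.024, 0.015], [-0.024, -1.0, -0.008], [0.015, 0.008, -1.0]]
force: [-0.5, -1.0, 0.1]
finger_gap: 51.4
```

>>> {"api": "play_rows", "payload": {
  "slide": [
    [0,0,0],
    [0,0,0],
    [0,0,0],
    [0,0,0],
    [0,0,0]
  ],
  "roll": [0,0,0,0,0],
  "jaw": 1,
  "grip_force": 60
}}

```text
time_s: 4.25
eef_pos: [449.2, -100.8, 30.2]
tcp_rot: [[0.999, -0.025, 0.02], [-0.025, -1.0, -0.01], [0.02, 0.01, -1.0]]
force: [0.6, -0.1, -0.2]
finger_gap: 21.5
```

```bash
python3 - <<'E'
from h import *
st()
x,y=502,-316
o=get_obs()["eef_pos"]
plan([(o[0],o[1],280,-1,48),(x,y,295,-0.6)])
E
```

```text
4.25 [ 449.2 -100.8   30.2] yaw -1.44 gap 21.5 F [ 0.6 -0.1 -0.2] q [-21.  37. 123.  -0.  19.  71.]
slide [[0.0,-0.0,-0.042],[0.0,-0.0,-0.042],[0.0,-0.0,-0.042],[0.0,-0.0,-0.042],[0.0,-0.0,-0.042],[0.0,-0.0,-0.042],[0.011,0.043,-0.003],[0.011,0.043,-0.003],[0.011,0.043,-0.003],[0.011,0.043,-0.003],[0.011,0.043,-0.003]]
roll [-0.001,-0.001,-0.001,-0.001,-0.001,-0.001,-0.001,-0.001,-0.001,-0.001,-0.001]
```

>>> {"api": "play_rows", "payload": {
  "slide": [
    [0,0,0.001],
    [0,0,0.001],
    [-0.003,-0.005,0.004],
    [0,0,0.005],
    [0,0,0.003]
  ],
  "roll": [0,0,0,0,0],
  "jaw": 0.5
}}

```text
time_s: 4.75
eef_pos: [446.8, -95.4, 16.7]
tcp_rot: [[0.999, -0.025, 0.022], [-0.025, -1.0, -0.011], [0.022, 0.01, -1.0]]
force: [-11.9, -1.6, 96.0]
finger_gap: 42.8
```

```bash
python3 - <<'E'
from h import *
st(); print(get_obs()["tcp_rot"][:,2])
p=optics.snapshot("top"); q=optics.snapshot("scene")
a=cv2.resize(p["img"][280:400,320:440,::-1],None,fx=4,fy=4,interpolation=cv2.INTER_CUBIC)
b=cv2.resize(q["img"][170:290,280:400,::-1],None,fx=4,fy=4,interpolation=cv2.INTER_CUBIC)
cv2.imwrite("pics/g1.png",np.hstack([a,b])[:, :800] if 0 else cv2.resize(np.hstack([a,b]),(800,400)))
st(); print(get_obs()["tcp_rot"][:,2])
E
```

```text
4.75 [446.8 -95.4  16.7] yaw -1.42 gap 42.8 F [-11.9  -1.6  96. ] q [-20.  38. 124.  -1.  16.  72.]
[ 0.02209472 -0.01102971 -0.99969504]
4.85 [446.7 -95.5  17.1] yaw -1.42 gap 42.4 F [-4.1  0.8 31.7] q [-20.  38. 124.  -1.  16.  72.]
[ 0.02247066 -0.01122054 -0.99968453]
```

View pics/g1.png

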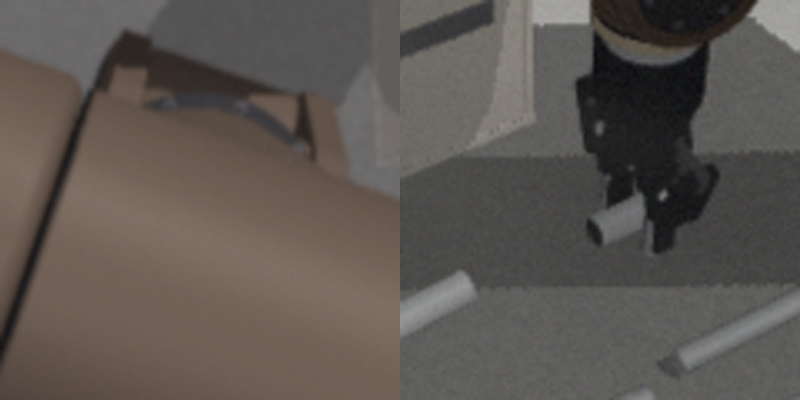

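>>> {"api": "play_rows", "payload": {
  "slide": [
    [0,0,-0.004],
    [0,0,0],
    [0,0,0]
  ],
  "roll": [0,0,0]
}}

```text
time_s: 5.15
eef_pos: [446.7, -95.3, 21.0]
tcp_rot: [[0.999, -0.025, 0.023], [-0.024, -1.0, -0.011], [0.023, 0.011, -1.0]]
force: [0.3, -0.7, -0.6]
finger_gap: 42.5
```

>>> {"api": "play_rows", "payload": {
  "slide": [
    [0,0,-0.001],
    [0,0,0],
    [0,0,0],
    [0,0,0]
  ],
  "roll": [0,0,0,0],
  "jaw": 1
}}

```text
time_s: 5.55
eef_pos: [446.6, -95.3, 21.8]
tcp_rot: [[0.999, -0.025, 0.022], [-0.024, -1.0, -0.011], [0.023, 0.011, -1.0]]
force: [-0.9, -0.0, 4.2]
finger_gap: 21.7
```

>>> {"api": "play_rows", "payload": {
  "slide": [
    [0,0,-0.02],
    [0,0,-0.04],
    [0,0,-0.04],
    [0,0,-0.04],
    [0,0,-0.04],
    [0,0,-0.04],
    [0.005,0.03,-0.02],
    [0.011,0.043,-0.01],
    [0.011,0.043,0],
    [0.011,0.043,0],
    [0.011,0.04,0],
    [0,0,0]
  ],
  "roll": [0,0,0,0,0,0,0,0,0,0,0,0]
}}

```text
time_s: 6.75
eef_pos: [485.3, -299.1, 282.3]
tcp_rot: [[1.0, -0.021, 0.017], [-0.021, -1.0, -0.01], [0.017, 0.01, -1.0]]
force: [0.4, 0.6, -0.6]
finger_gap: 21.7
```

```bash
python3 - <<'E'
from h import *
st(); print(get_obs()["tcp_rot"][:,2])
q=optics.snapshot("scene")
b=cv2.resize(q["img"][0:200,180:380,::-1],None,fx=3,fy=3,interpolation=cv2.INTER_CUBIC)
cv2.imwrite("pics/g2.png",b)
plan([(502,-316,270,-0.6)])
E
```

```text
6.75 [ 485.3 -299.1  282.3] yaw -1.2 gap 21.7 F [ 0.4  0.6 -0.6] q [-38.  21.  95.   0.  62.  53.]
[ 0.01700474 -0.01014221 -0.99980397]
slide [[0.018,0.019,0.012]]
roll [-0.01]
```

View pics/g2.png

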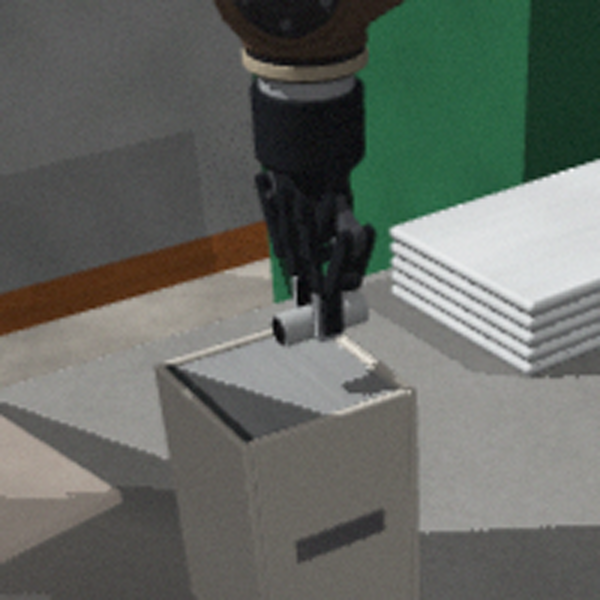

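>>> {"api": "play_rows", "payload": {
  "slide": [
    [0.012,0.011,0.01],
    [0.005,0.006,0.02],
    [0,0,0.02],
    [0,0,0.015],
    [0,0,0]
  ],
  "roll": [-0.01,0,0,0,0]
}}

```text
time_s: 7.3
eef_pos: [502.5, -311.7, 215.3]
tcp_rot: [[1.0, -0.009, 0.016], [-0.009, -1.0, -0.008], [0.016, 0.008, -1.0]]
force: [-1.5, 0.6, 0.1]
finger_gap: 21.6
```

```bash
python3 - <<'E'
from h import *
st(); print(get_obs()["tcp_rot"][:,2])
plan([(502,-316,160,-0.6,20)])
E
```

```text
7.3 [ 502.5 -311.7  215.3] yaw -0.5 gap 21.6 F [-1.5  0.6  0.1] q [-38.  27.  97.   0.  55.  52.]
[ 0.0156839  -0.00785984 -0.99984611]
slide [[-0.0,0.001,0.018],[-0.0,0.001,0.018],[-0.0,0.001,0.018]]
roll [0.001,0.001,0.001]
```

>>> {"api": "play_rows", "payload": {
  "slide": [
    [0,0.002,0.018],
    [0,0.002,0.018],
    [0,0,0.014],
    [0,0,0]
  ],
  "roll": [0,0,0,0]
}}

```text
time_s: 7.7
eef_pos: [503.3, -313.2, 167.1]
tcp_rot: [[1.0, -0.006, 0.016], [-0.006, -1.0, -0.008], [0.016, 0.008, -1.0]]
force: [-0.9, 0.2, -1.3]
finger_gap: 22.0
```

```bash
python3 - <<'E'
from h import *
st(); print(get_obs()["torque"])
q=optics.snapshot("scene")
b=cv2.resize(q["img"][0:200,180:380,::-1],None,fx=3,fy=3,interpolation=cv2.INTER_CUBIC)
cv2.imwrite("pics/g3.png",b)
E
```

```text
7.7 [ 503.3 -313.2  167.1] yaw -0.34 gap 22.0 F [-0.9  0.2 -1.3] q [-38.  31. 100.   0.  49.  52.]
[ 0.08815229  0.32090633 -0.033395  ]
```

View pics/g3.png

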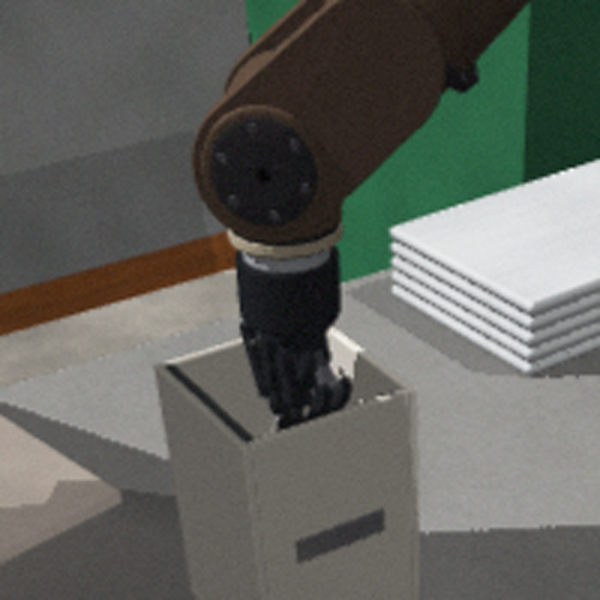

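```bash
python3 - <<'E'
from h import *
q=optics.snapshot("scene")
b=cv2.resize(q["img"][95:165,225:325,::-1],None,fx=7,fy=7,interpolation=cv2.INTER_CUBIC)
b=cv2.convertScaleAbs(b,alpha=1.8)
cv2.imwrite("pics/g4.png",b)
p=optics.snapshot("top")
b=cv2.resize(p["img"][230:340,420:550,::-1],None,fx=5,fy=5,interpolation=cv2.INTER_CUBIC)
cv2.imwrite("pics/g5.png",cv2.convertScaleAbs(b,alpha=1.8))
st()
E
```

```text
7.85 [ 504.  -313.9  168.8] yaw -0.34 gap 22.1 F [-2.4  1.2  0.3] q [-38.  31. 100.   0.  49.  52.]
```

View pics/g4.png

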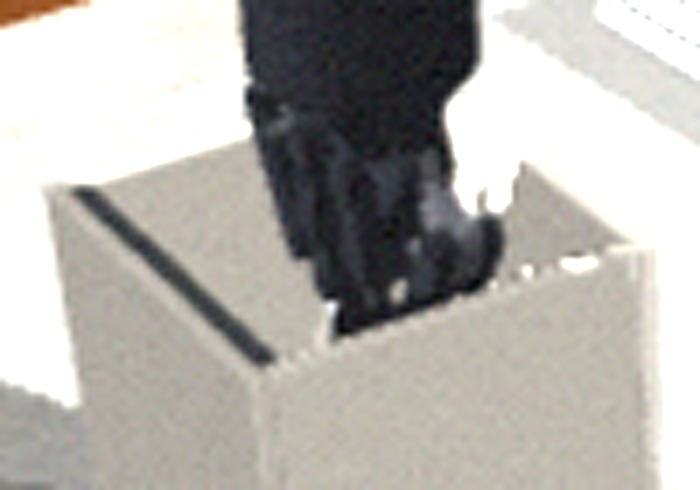

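View pics/g5.png

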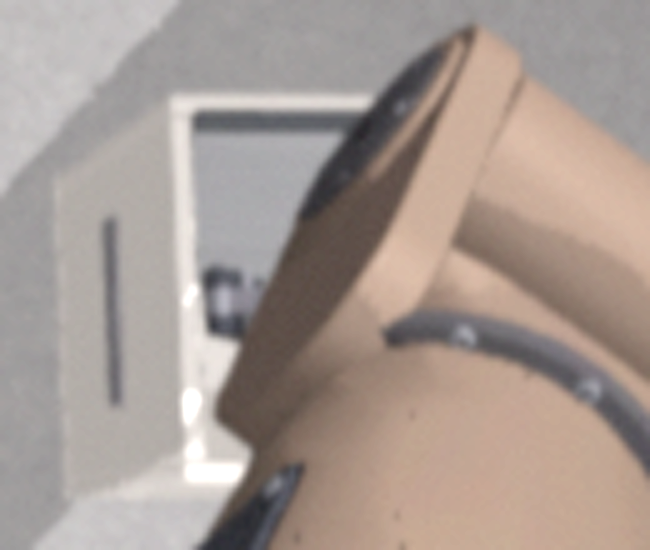

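>>> {"api": "play_rows", "payload": {
  "slide": [
    [0.006,0,0.004],
    [0.004,0,0.004],
    [0,0,0.002]
  ],
  "roll": [0,0,0]
}}

```text
time_s: 8.15
eef_pos: [515.8, -314.2, 161.0]
tcp_rot: [[1.0, -0.006, 0.022], [-0.006, -1.0, -0.013], [0.022, 0.012, -1.0]]
force: [-1.4, 0.2, 0.6]
finger_gap: 21.9
```

>>> {"api": "play_rows", "payload": {
  "slide": [
    [0,0,0],
    [0,0,0.002],
    [0,0,0.002],
    [0,0,0.001],
    [0,0,0.001],
    [0,0,0.001],
    [0,0,0.001]
  ],
  "roll": [0,0,0,0,0,0,0],
  "jaw": 0.35
}}

```text
time_s: 8.85
eef_pos: [517.5, -318.2, 154.5]
tcp_rot: [[1.0, -0.007, 0.028], [-0.006, -1.0, -0.02], [0.028, 0.02, -0.999]]
force: [-0.6, -3.3, 4.0]
finger_gap: 56.0
```

```bash
python3 - <<'E'
from h import *
st()
p=optics.snapshot("top")
b=cv2.resize(p["img"][230:340,420:550,::-1],None,fx=5,fy=5,interpolation=cv2.INTER_CUBIC)
cv2.imwrite("pics/g6.png",cv2.convertScaleAbs(b,alpha=1.8))
E
```

```text
8.85 [ 517.5 -318.2  154.5] yaw -0.36 gap 56.0 F [-0.6 -3.3  4. ] q [-38.  32.  99.   0.  47.  52.]
```

View pics/g6.png

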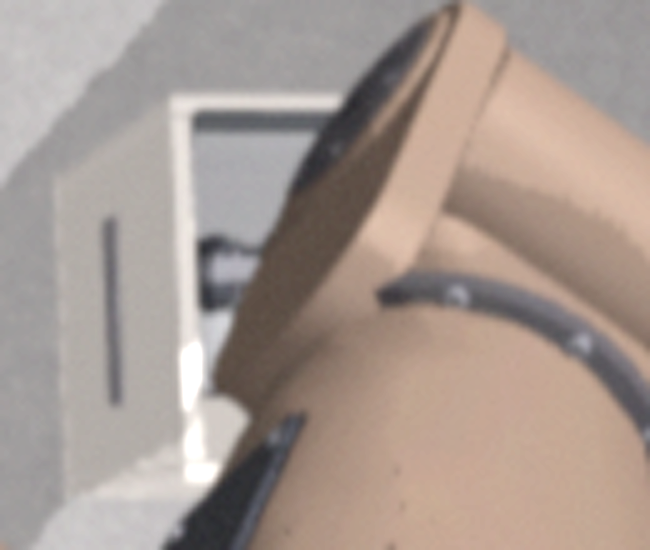

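>>> {"api": "play_rows", "payload": {
  "slide": [
    [0,0,-0.02],
    [0,0,-0.04],
    [0,0,-0.04],
    [0.01,-0.02,-0.03],
    [0.02,-0.04,0],
    [0.02,-0.04,0],
    [0.02,-0.04,0],
    [0.01,-0.03,0],
    [0.01,-0.02,0],
    [0,0,0]
  ],
  "roll": [0,0,0,-0.02,-0.01,0,0,0,0,0]
}}

```text
time_s: 9.9
eef_pos: [602.3, -114.7, 285.6]
tcp_rot: [[0.999, 0.024, 0.024], [0.024, -1.0, -0.014], [0.023, 0.014, -1.0]]
force: [0.4, -0.8, -0.5]
finger_gap: 55.3
```

```bash
python3 - <<'E'
from h import *
st(); print(get_obs()["tcp_rot"][:,2])
p=optics.snapshot("top")
for b in blobs(p,(215,380,262,395),12): print(*b)
cv2.imwrite("pics/t7.png",p["img"][:,:,::-1])
q=optics.snapshot("scene")
cv2.imwrite("pics/s7.png",q["img"][:,:,::-1])
st(); print(get_obs()["tcp_rot"][:,2])
plan([(622.6,-105.5,60,2.1,40),(622.6,-105.5,24,2.1,20)])
E
```

```text
9.9 [ 602.3 -114.7  285.6] yaw 1.37 gap 55.3 F [ 0.4 -0.8 -0.5] q [-17.  25.  89.  -0.  64.  72.]
[ 0.02350125 -0.01383331 -0.9996281 ]
[684.  -98.3  12. ] 57.0 -17.8 90 [368.7 225.3]
[621.3  33.9   9. ] 158.2 -7.1 245 [313.6 252. ]
[611.   98.6   9. ] 158.9 -3.7 261 [286.3 256.5]
[ 659.7 -140.    12. ] 48.9 63.5 181 [386.5 235. ]
[443.6 107.3   9. ] 158.3 -5.7 280 [282.  328.1]
[428.3  32.8   9. ] 159.2 -2.6 308 [314.4 334.5]
10.0 [ 601.5 -116.9  285.6] yaw 1.27 gap 55.5 F [-0.1  0.2 -0.1] q [-17.  25.  89.  -0.  64.  72.]
[ 0.02315533 -0.01434874 -0.9996289 ]
slide [[0.004,-0.002,0.038],[0.004,-0.002,0.038],[0.004,-0.002,0.038],[0.004,-0.002,0.038],[0.004,-0.002,0.038],[0.004,-0.002,0.038],[0.0,0.0,0.018],[0.0,0.0,0.018]]
roll [-0.002,-0.002,-0.002,-0.002,-0.002,-0.002,-0.0,-0.0]
```

View pics/t7.png

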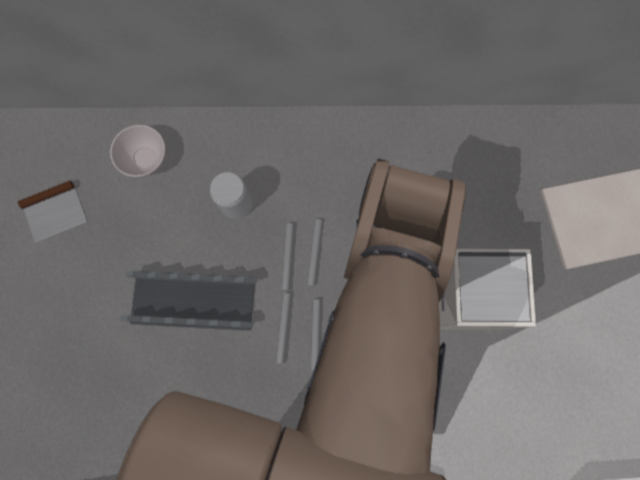

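View pics/s7.png

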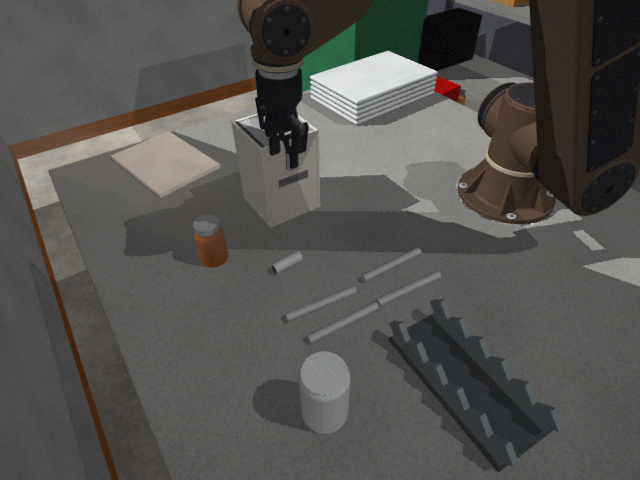

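```bash
cat >> h.py <<'E'
from scipy.spatial.transform import Rotation as Rn
def plan(wps,step=40):
    o=get_obs(); P=o["eef_pos"].copy(); R=o["tcp_rot"].copy(); a=yaw(R)
    S=[];Rr=[]
    for w in wps:
        T=np.array([P[i] if w[i] is None else w[i] for i in range(3)],float); ta=a if w[3] is None else w[3]
        st_=w[4] if len(w)>4 else step
        n=int(max(np.ceil(np.linalg.norm(T-P)/st_),np.ceil(abs(ta-a)/8.4),1))
        d=(T-P)/n; da=(ta-a)/n
        for i in range(n):
            S.append([round(float(v)/1000,3)+0.0 for v in R.T@d]); Rr.append(round(float(-np.radians(da)),3)+0.0)
            R=R@Rn.from_euler("z",-da,degrees=True).as_matrix()
        P=T;a=ta
    for i in range(0,len(S),12):
        print('slide',str(S[i:i+12]).replace(' ','')); print('roll',str(Rr[i:i+12]).replace(' ',''))
E
python3 - <<'E'
from h import *
plan([(622.6,-105.5,65,2.1,38)])
E
```

```text
slide [[0.003,-0.002,0.037],[0.003,-0.002,0.037],[0.003,-0.002,0.037],[0.003,-0.002,0.037],[0.003,-0.002,0.037],[0.003,-0.002,0.037]]
roll [-0.002,-0.002,-0.002,-0.002,-0.002,-0.002]
```

>>> {"api": "play_rows", "payload": {
  "slide": [
    [0.003,-0.004,0.037],
    [0.003,-0.003,0.037],
    [0.003,-0.002,0.037],
    [0.003,-0.002,0.037],
    [0.002,-0.002,0.037],
    [0,0,0.03],
    [0,0,0]
  ],
  "roll": [-0.006,-0.006,0,0,0,0,0]
}}

```text
time_s: 10.7
eef_pos: [619.0, -115.8, 64.9]
tcp_rot: [[0.999, 0.026, 0.026], [0.026, -1.0, -0.017], [0.026, 0.017, -1.0]]
force: [0.2, -0.8, -0.1]
finger_gap: 55.6
```

```bash
python3 - <<'E'
from h import *
st(); print(get_obs()["tcp_rot"][:,2])
plan([(622.6,-105.5,23,2.1,18)])
q=optics.snapshot("scene")
for b in blobs(q,(235,285,262,315),10): print(*b)
E
```

```text
10.7 [ 619.  -115.8   64.9] yaw 1.5 gap 55.6 F [ 0.2 -0.8 -0.1] q [-16.  41.  98.  -1.  39.  73.]
[ 0.02638459 -0.01659828 -0.99951406]
slide [[0.001,-0.004,0.014],[0.001,-0.004,0.014],[0.001,-0.004,0.014]]
roll [-0.003,-0.003,-0.003]
[ 613.4 -109.4   12. ] 74.9 -0.4 264 [287.8 261.6]
```

>>> {"api": "play_rows", "payload": {
  "slide": [
    [0.002,-0.008,0.012],
    [0.001,-0.004,0.014],
    [0,-0.001,0.012],
    [0,0,0.003],
    [0,0,0]
  ],
  "roll": [-0.006,0,0,0,0]
}}

```text
time_s: 11.25
eef_pos: [625.9, -104.2, 27.7]
tcp_rot: [[0.999, 0.031, 0.036], [0.032, -0.999, -0.019], [0.035, 0.02, -0.999]]
force: [0.1, 0.5, 0.2]
finger_gap: 55.2
```

```bash
python3 - <<'E'
from h import *
st(); print(get_obs()["tcp_rot"][:,2])
plan([(622.6,-105.5,23,2.1,18)])
E
```

```text
11.25 [ 625.9 -104.2   27.7] yaw 1.82 gap 55.2 F [0.1 0.5 0.2] q [-15.  44.  99.  -1.  35.  74.]
[ 0.03559937 -0.01930044 -0.99917975]
slide [[-0.003,0.001,0.005]]
roll [-0.005]
```

>>> {"api": "play_rows", "payload": {
  "slide": [
    [-0.003,0.001,0.005],
    [0,0,0.001],
    [0,0,0.001],
    [0,0,0],
    [0,0,0]
  ],
  "roll": [0,0,0,0,0],
  "jaw": 1
}}

```text
time_s: 11.75
eef_pos: [623.7, -105.9, 22.8]
tcp_rot: [[0.999, 0.031, 0.039], [0.032, -0.999, -0.02], [0.038, 0.021, -0.999]]
force: [0.4, -0.3, -0.3]
finger_gap: 21.8
```

>>> {"api": "play_rows", "payload": {
  "slide": [
    [0,0,-0.02],
    [0,0,-0.04],
    [0,0,-0.04],
    [0,0,-0.04],
    [0,0,-0.04],
    [0,0,-0.04],
    [-0.01,0.02,-0.03],
    [-0.02,0.042,-0.01],
    [-0.02,0.042,0],
    [-0.02,0.042,0],
    [-0.01,0.02,0],
    [0,0,0]
  ],
  "roll": [0,0,0,0,0,0,0,0.01,0.01,0.01,0,0]
}}

```text
time_s: 12.95
eef_pos: [533.5, -273.4, 294.6]
tcp_rot: [[0.999, 0.002, 0.04], [0.003, -1.0, -0.022], [0.04, 0.023, -0.999]]
force: [0.9, 0.2, -0.8]
finger_gap: 22.7
```

```bash
python3 - <<'E'
from h import *
st(); print(get_obs()["tcp_rot"][:,2])
plan([(513,-316,270,-0.6)])
q=optics.snapshot("scene")
cv2.imwrite("pics/s8.png",q["img"][:,:,::-1])
E
```

```text
12.95 [ 533.5 -273.4  294.6] yaw 0.17 gap 22.7 F [ 0.9  0.2 -0.8] q [-34.  23.  91.   0.  63.  56.]
[ 0.03972176 -0.02244837 -0.99895858]
slide [[-0.011,0.021,0.012],[-0.011,0.021,0.012]]
roll [0.007,0.007]
```

View pics/s8.png

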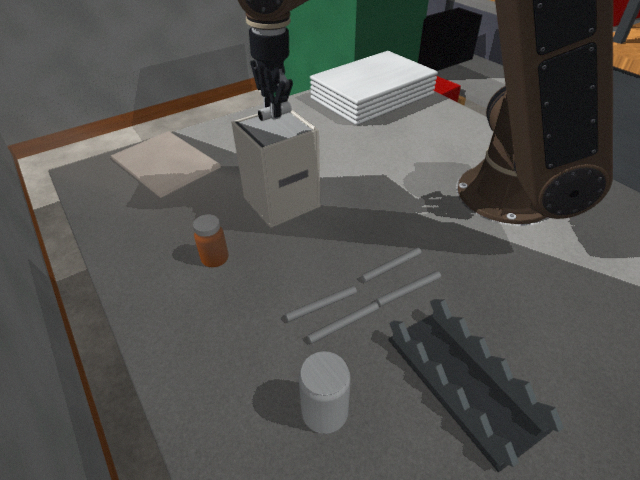

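>>> {"api": "play_rows", "payload": {
  "slide": [
    [-0.012,0.025,0.01],
    [-0.009,0.017,0.02],
    [0,0.003,0.025],
    [0,0,0.025],
    [0,0,0.015],
    [0,0,0.012],
    [0,0,0.012],
    [0,0,0.01]
  ],
  "roll": [0.01,0,0,0,0,0,0,0]
}}

```text
time_s: 13.8
eef_pos: [523.5, -315.6, 165.1]
tcp_rot: [[0.999, -0.001, 0.047], [0.0, -1.0, -0.026], [0.047, 0.026, -0.999]]
force: [-2.8, -0.5, 1.5]
finger_gap: 22.2
```

```bash
python3 - <<'E'
from h import *
st(); print(get_obs()["tcp_rot"][:,2])
plan([(515,-316,160,-0.6)])
E
```

```text
13.8 [ 523.5 -315.6  165.1] yaw 0.01 gap 22.2 F [-2.8 -0.5  1.5] q [-37.  31.  98.   1.  47.  52.]
[ 0.04738183 -0.02587635 -0.99854162]
slide [[-0.009,0.0,0.005]]
roll [0.011]
```

>>> {"api": "play_rows", "payload": {
  "slide": [
    [-0.008,0,0.005],
    [0,0,0.002],
    [0,0,0.001]
  ],
  "roll": [0,0,0]
}}

```text
time_s: 14.1
eef_pos: [515.8, -316.9, 156.5]
tcp_rot: [[0.999, -0.001, 0.05], [0.0, -1.0, -0.028], [0.05, 0.028, -0.998]]
force: [-0.5, -1.8, 5.2]
finger_gap: 21.9
```

>>> {"api": "play_rows", "payload": {
  "slide": [
    [0,0,0.001],
    [0,0,0.001],
    [0,0,0.002],
    [0,0,0.002],
    [0,0,0.001],
    [0,0,0.001],
    [0,0,0.001]
  ],
  "roll": [0,0,0,0,0,0,0],
  "jaw": 0.35
}}

```text
time_s: 14.8
eef_pos: [516.4, -320.7, 149.8]
tcp_rot: [[0.998, -0.003, 0.056], [-0.001, -0.999, -0.036], [0.056, 0.035, -0.998]]
force: [-0.9, -4.3, 5.0]
finger_gap: 55.3
```

>>> {"api": "play_rows", "payload": {
  "slide": [
    [0,0,-0.02],
    [0,0,-0.04],
    [0,0,-0.04],
    [-0.005,-0.02,-0.03],
    [-0.02,-0.04,0],
    [-0.02,-0.04,0],
    [-0.02,-0.045,0],
    [-0.01,-0.045,0],
    [-0.01,-0.045,0],
    [0,-0.04,0],
    [0,-0.03,0],
    [0,0,0]
  ],
  "roll": [0,0,0,0,0.02,0,0,0,0,0,0,0]
}}

```text
time_s: 16.0
eef_pos: [422.6, 3.5, 265.9]
tcp_rot: [[0.999, -0.023, 0.049], [-0.022, -0.999, -0.027], [0.05, 0.026, -0.998]]
force: [0.7, -0.3, -0.6]
finger_gap: 55.7
```

```bash
python3 - <<'E'
from h import *
st(); print(get_obs()["tcp_rot"][:,2])
q=optics.snapshot("scene")
cv2.imwrite("pics/s9.png",q["img"][:,:,::-1])
p=optics.snapshot("top")
cv2.imwrite("pics/t9.png",p["img"][:,:,::-1])
for b in blobs(p,(215,380,262,395),12): print(*b)
E
```

```text
16.0 [422.6   3.5 265.9] yaw -1.25 gap 55.7 F [ 0.7 -0.3 -0.6] q [ -8.   9. 116.  -2.  51.  84.]
[ 0.04932722 -0.02747051 -0.99840483]
[621.1  34.    9. ] 158.5 -7.1 245 [313.5 252.1]
[611.1  98.6   9. ] 159.1 -3.8 264 [286.3 256.5]
[389.3 -87.1   9. ] 131.4 -9.9 515 [366.8 351.3]
[337.2  39.   12. ] 57.0 80.1 118 [311.8 374.9]
```

View pics/s9.png

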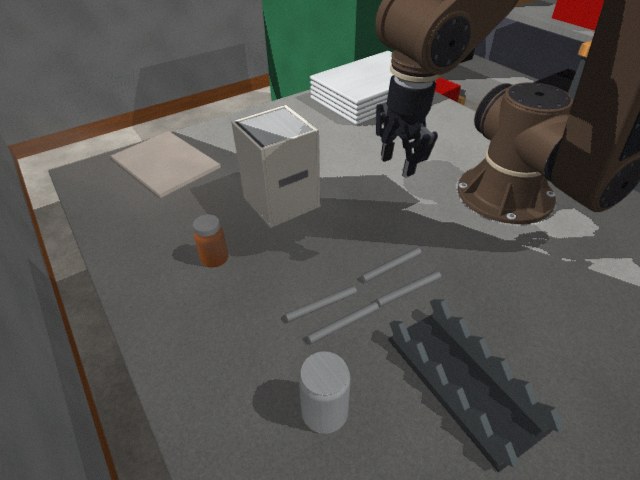

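View pics/t9.png

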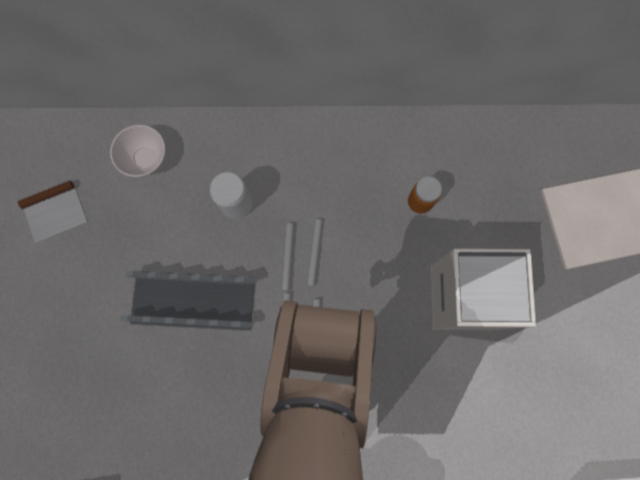

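```bash
python3 - <<'E'
from h import *
st()
plan([(444,32.2,65,-2.4,38)])
E
```

```text
16.1 [423.1   1.3 266. ] yaw -1.32 gap 55.6 F [-0.3  0.7 -0.6] q [ -8.   9. 116.  -2.  51.  84.]
slide [[0.002,-0.006,0.033],[0.002,-0.006,0.033],[0.002,-0.006,0.033],[0.002,-0.006,0.033],[0.002,-0.006,0.033],[0.002,-0.006,0.033]]
roll [0.003,0.003,0.003,0.003,0.003,0.003]
```

>>> {"api": "play_rows", "payload": {
  "slide": [
    [0.003,-0.008,0.033],
    [0.003,-0.007,0.033],
    [0.002,-0.006,0.033],
    [0.002,-0.006,0.033],
    [0.002,-0.004,0.033],
    [0.001,-0.002,0.025],
    [0,0,0]
  ],
  "roll": [0.006,0.004,0.004,0.004,0,0,0],
  "grip_force": 100
}}

```text
time_s: 16.8
eef_pos: [450.2, 22.4, 69.9]
tcp_rot: [[0.997, -0.051, 0.054], [-0.049, -0.998, -0.029], [0.055, 0.027, -0.998]]
force: [0.2, -0.5, 0.9]
finger_gap: 55.6
```

```bash
python3 - <<'E'
from h import *
st(); print(get_obs()["tcp_rot"][:,2])
plan([(444,32.2,23,-2.4,16)])
q=optics.snapshot("scene")
cv2.imwrite("pics/s10.png",cv2.resize(q["img"][150:310,300:500,::-1],None,fx=3,fy=3))
E
```

```text
16.8 [450.2  22.4  69.9] yaw -2.83 gap 55.6 F [ 0.2 -0.5  0.9] q [ -5.  31. 125.  -4.  21.  92.]
[ 0.05387324 -0.02931299 -0.99811744]
slide [[-0.002,-0.003,0.012],[-0.002,-0.003,0.012],[-0.002,-0.003,0.012],[-0.002,-0.003,0.012]]
roll [-0.002,-0.002,-0.002,-0.002]
```

View pics/s10.png

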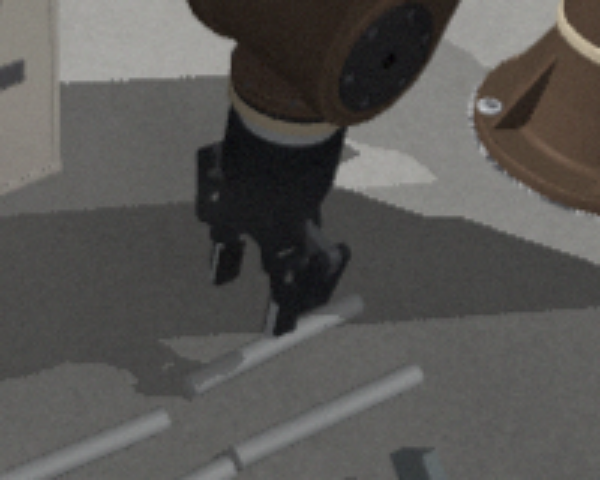

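>>> {"api": "play_rows", "payload": {
  "slide": [
    [-0.002,-0.007,0.006],
    [-0.002,-0.004,0.016],
    [-0.001,-0.001,0.014],
    [0,0,0.008],
    [0,0,0.001]
  ],
  "roll": [-0.006,0,0,0,0]
}}

```text
time_s: 17.35
eef_pos: [450.9, 32.6, 29.2]
tcp_rot: [[0.997, -0.047, 0.064], [-0.045, -0.999, -0.03], [0.066, 0.027, -0.997]]
force: [0.0, -0.4, -0.2]
finger_gap: 55.4
```

```bash
python3 - <<'E'
from h import *
st(); print(get_obs()["tcp_rot"][:,2])
plan([(444,32.2,23,-2.4,16)])
E
```

```text
17.35 [450.9  32.6  29.2] yaw -2.56 gap 55.4 F [ 0.  -0.4 -0.2] q [ -3.  36. 126.  -6.  14.  95.]
[ 0.06421896 -0.03037165 -0.99747355]
slide [[-0.007,0.001,0.006]]
roll [-0.003]
```

>>> {"api": "play_rows", "payload": {
  "slide": [
    [-0.003,0,0.006],
    [0,0,0.002],
    [0,0,0.001],
    [0,0,0.001],
    [0,0,0],
    [0,0,0]
  ],
  "roll": [0,0,0,0,0,0],
  "jaw": 1
}}

```text
time_s: 17.95
eef_pos: [449.0, 32.2, 22.4]
tcp_rot: [[0.997, -0.046, 0.069], [-0.044, -0.999, -0.031], [0.071, 0.028, -0.997]]
force: [-0.1, 0.6, -2.2]
finger_gap: 14.2
```

```bash
python3 - <<'E'
from h import *
st(); print(get_obs()["tcp_rot"][:,2])
plan([(None,None,170,None),(528,317.2,170,-3.56)])
q=optics.snapshot("scene")
cv2.imwrite("pics/s11.png",cv2.resize(q["img"][150:310,300:500,::-1],None,fx=3,fy=3))
E
```

```text
17.95 [449.   32.2  22.4] yaw -2.54 gap 14.2 F [-0.1  0.6 -2.2] q [ -3.  37. 126.  -7.  12.  96.]
[ 0.06941947 -0.03115809 -0.99710085]
slide [[0.003,0.001,-0.037],[0.003,0.001,-0.037],[0.003,0.001,-0.037],[0.003,0.001,-0.037],[0.008,-0.036,0.0],[0.008,-0.036,0.0],[0.008,-0.036,0.0],[0.008,-0.036,0.0],[0.008,-0.036,0.0],[0.008,-0.036,0.0],[0.008,-0.036,0.0],[0.008,-0.036,0.0]]
roll [0.0,0.0,0.0,0.0,0.002,0.002,0.002,0.002,0.002,0.002,0.002,0.002]
```

View pics/s11.png

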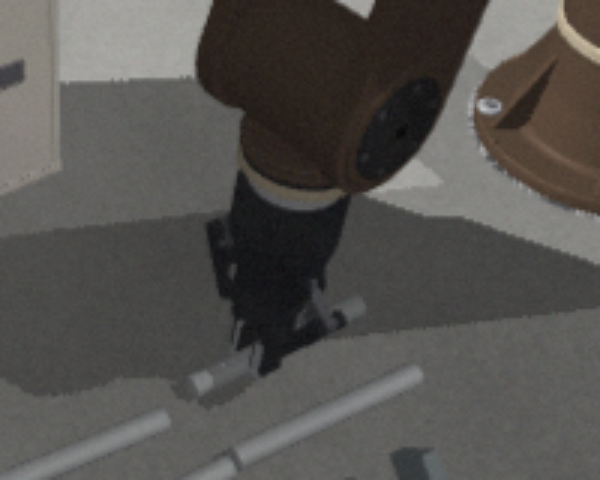

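>>> {"api": "play_rows", "payload": {
  "slide": [
    [0.001,0,-0.02],
    [0.002,0,-0.037],
    [0.003,0,-0.037],
    [0.003,0,-0.037],
    [0.005,-0.02,-0.02],
    [0.008,-0.035,0],
    [0.008,-0.04,0],
    [0.008,-0.04,0],
    [0.008,-0.04,0],
    [0.008,-0.04,0],
    [0.008,-0.04,0],
    [0.004,-0.02,0]
  ],
  "roll": [0,0,0,0,0.002,0.002,0.002,0.002,0.002,0.002,0.002,0]
}}

```text
time_s: 19.2
eef_pos: [520.7, 316.4, 175.3]
tcp_rot: [[0.996, -0.067, 0.066], [-0.065, -0.997, -0.03], [0.068, 0.026, -0.997]]
force: [0.6, -0.6, -3.1]
finger_gap: 13.7
```

```bash
python3 - <<'E'
from h import *
st(); print(get_obs()["tcp_rot"][:,2])
q=optics.snapshot("scene")
cv2.imwrite("pics/s12.png",q["img"][:,:,::-1])
plan([(532.8,365.8,150,-3.56)])
E
```

```text
19.2 [520.7 316.4 175.3] yaw -3.75 gap 13.7 F [ 0.6 -0.6 -3.1] q [ 26.  31.  98.  -4.  49. 123.]
[ 0.06571018 -0.030071   -0.99738554]
slide [[0.003,-0.025,0.012],[0.003,-0.025,0.012]]
roll [-0.001,-0.001]
```

View pics/s12.png

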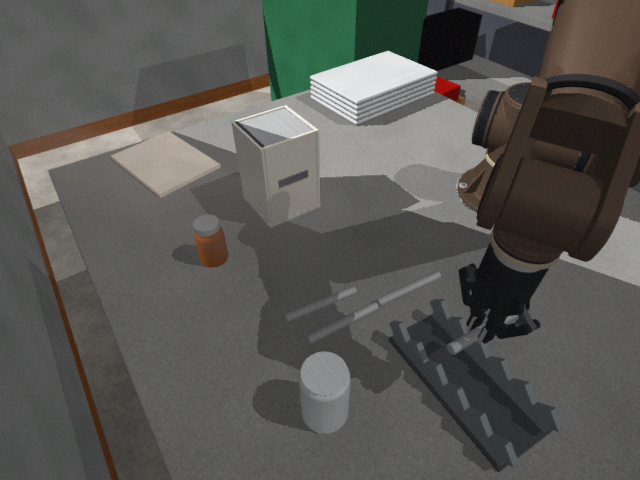

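>>> {"api": "play_rows", "payload": {
  "slide": [
    [0.005,-0.02,0.015],
    [0.004,-0.02,0.02],
    [0.003,-0.008,0.02],
    [0,0,0.015],
    [0,0,0]
  ],
  "roll": [0,0,0,0,0]
}}

```text
time_s: 19.75
eef_pos: [540.1, 365.0, 100.3]
tcp_rot: [[0.996, -0.064, 0.063], [-0.062, -0.998, -0.031], [0.065, 0.027, -0.998]]
force: [0.4, 0.1, -2.2]
finger_gap: 14.1
```

```bash
python3 - <<'E'
from h import *
st(); print(get_obs()["tcp_rot"][:,2])
q=optics.snapshot("scene")
cv2.imwrite("pics/s13.png",cv2.resize(q["img"][250:480,380:600,::-1],None,fx=2.6,fy=2.6))
plan([(532.8,365.8,67,-3.56)])
E
```

```text
19.75 [540.1 365.  100.3] yaw -3.57 gap 14.1 F [ 0.4  0.1 -2.2] q [ 29.  39.  94.  -5.  44. 126.]
[ 0.06339678 -0.03085258 -0.99751139]
slide [[-0.01,-0.001,0.034]]
roll [0.0]
```

View pics/s13.png

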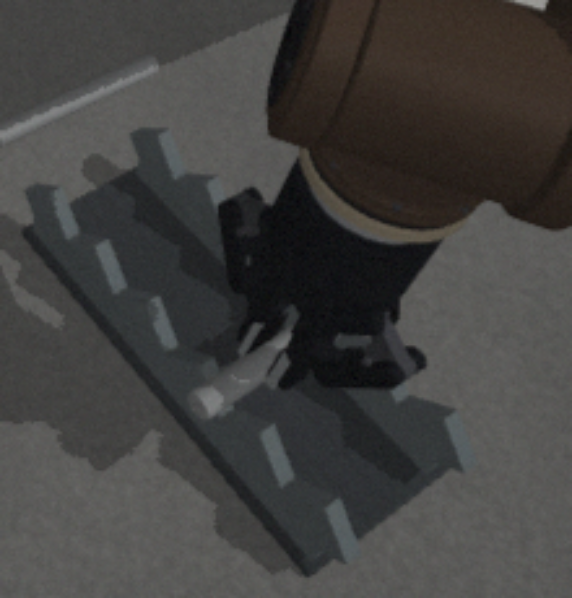

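>>> {"api": "play_rows", "payload": {
  "slide": [
    [-0.004,0,0.01],
    [-0.004,-0.001,0.01],
    [0,0,0.002]
  ],
  "roll": [0,0,0]
}}

```text
time_s: 20.1
eef_pos: [533.9, 364.9, 79.6]
tcp_rot: [[0.996, -0.066, 0.067], [-0.064, -0.998, -0.029], [0.068, 0.025, -0.997]]
force: [0.5, 0.1, -2.0]
finger_gap: 14.0
```

```bash
python3 - <<'E'
from h import *
st(); o=get_obs(); print(o["tcp_rot"][:,2])
q=optics.snapshot("scene")
print(cast(q,404.6,458,87))
c=np.array([o["eef_pos"][0]-21,o["eef_pos"][1]+1.3,o["eef_pos"][2]-13.4]); u=np.array([np.cos(np.radians(-3.56)),np.sin(np.radians(-3.56)),0])
im=cv2.resize(q["img"][250:480,380:600,::-1],None,fx=2.6,fy=2.6)
for s in(-80,0,80):
    r,cc=proj(q,c+s*u); cv2.circle(im,(int((cc-380)*2.6),int((r-250)*2.6)),3,(0,0,255),1)
cv2.imwrite("pics/s14.png",im)
plan([(532.8,365.8,67,-3.56)])
E
```

```text
20.1 [533.9 364.9  79.6] yaw -3.67 gap 14.0 F [ 0.5  0.1 -2. ] q [ 30.  41.  96.  -5.  41. 127.]
[ 0.06675429 -0.02906951 -0.99734589]
[591.13043791 360.48918897  87.        ]
slide [[-0.002,-0.001,0.013]]
roll [-0.002]
```

View pics/s14.png

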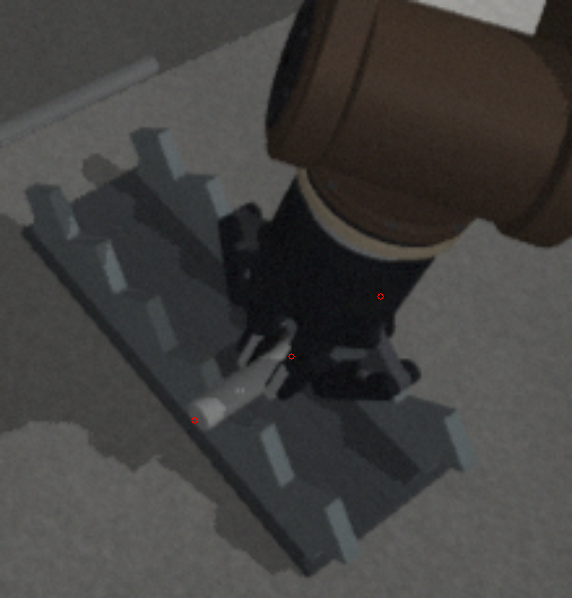

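>>> {"api": "play_rows", "payload": {
  "slide": [
    [0,-0.001,0.006],
    [0,0,0.006],
    [0,0,0.002]
  ],
  "roll": [0,0,0]
}}

```text
time_s: 20.45
eef_pos: [535.8, 365.8, 65.9]
tcp_rot: [[0.995, -0.066, 0.069], [-0.064, -0.998, -0.028], [0.07, 0.023, -0.997]]
force: [0.2, 0.3, -0.8]
finger_gap: 13.9
```

>>> {"api": "play_rows", "payload": {
  "slide": [
    [0,0,0],
    [0,0,0],
    [0,0,0]
  ],
  "roll": [0,0,0],
  "jaw": 0.6
}}

```text
time_s: 20.75
eef_pos: [536.3, 366.0, 66.3]
tcp_rot: [[0.995, -0.066, 0.07], [-0.064, -0.998, -0.027], [0.071, 0.023, -0.997]]
force: [-0.6, -0.1, -0.5]
finger_gap: 34.0
```

>>> {"api": "play_rows", "payload": {
  "slide": [
    [0,0,-0.01],
    [0.001,0,-0.03],
    [0.002,0,-0.04],
    [-0.005,0.02,-0.04],
    [-0.005,0.04,-0.01],
    [-0.005,0.045,0],
    [-0.005,0.045,0],
    [-0.005,0.045,0],
    [-0.003,0.04,0],
    [0,0.02,0]
  ],
  "roll": [0,0,0,0,0,0,0,0,0,0]
}}

```text
time_s: 21.75
eef_pos: [483.6, 111.8, 213.9]
tcp_rot: [[0.995, -0.06, 0.082], [-0.058, -0.998, -0.024], [0.083, 0.019, -0.996]]
force: [-0.4, 0.6, 1.0]
finger_gap: 34.0
```

```bash
python3 - <<'E'
from h import *
st(); print(get_obs()["tcp_rot"][:,2])
p=optics.snapshot("top")
for b in blobs(p,(215,380,262,395),12): print(*b)
q=optics.snapshot("scene")
a=cv2.resize(q["img"][280:470,370:580,::-1],None,fx=2.5,fy=2.5)
b=cv2.resize(p["img"][240:350,110:280,::-1],None,fx=2.5,fy=2.5)
c=np.zeros((max(a.shape[0],b.shape[0]),a.shape[1]+b.shape[1],3),np.uint8);c[:a.shape[0],:a.shape[1]]=a;c[:b.shape[0],a.shape[1]:]=b
c=c[:, :]; print(c.shape); cv2.imwrite("pics/s15.png",cv2.resize(c,None,fx=.8,fy=.8))
E
```

```text
21.75 [483.6 111.8 213.9] yaw -3.35 gap 34.0 F [-0.4  0.6  1. ] q [  6.  19. 112.  -3.  45. 102.]
[ 0.08169378 -0.0238794  -0.99637137]
[621.2  34.8   9. ] 158.5 -7.6 191 [313.2 252. ]
[638.7  96.4  12. ] 102.3 -4.1 168 [287.2 244.5]
[651.4 -21.7  12. ] 60.9 -40.2 118 [336.9 238.8]
[574.7 -94.9  12. ] 52.8 60.0 213 [368.4 270.5]
[434.8 140.5  12. ] 39.4 -55.9 113 [267.5 331.6]
[335.   47.9  12. ] 38.6 79.1 108 [307.8 375.9]
(475, 950, 3)
```

View pics/s15.png

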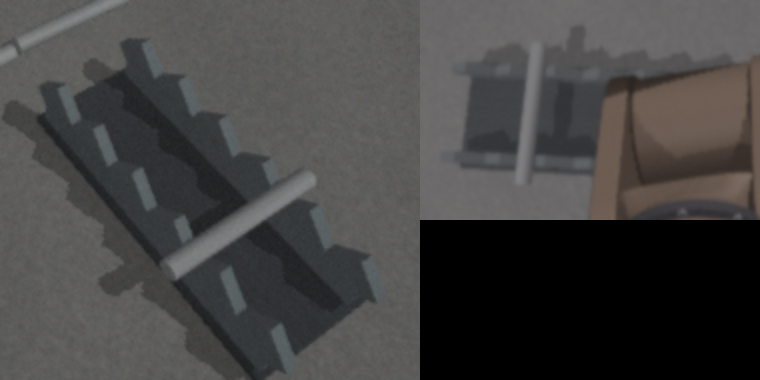

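```bash
python3 - <<'E'
from h import *
st()
plan([(456,106.2,65,-5.7,35)])
E
```

```text
21.85 [484.3 112.1 214. ] yaw -3.43 gap 34.1 F [-0.1 -0.3  0.6] q [  6.  19. 112.  -3.  45. 102.]
slide [[-0.008,0.001,0.029],[-0.008,0.001,0.029],[-0.008,0.001,0.029],[-0.008,0.001,0.029],[-0.008,0.001,0.029]]
roll [0.008,0.008,0.008,0.008,0.008]
```

>>> {"api": "play_rows", "payload": {
  "slide": [
    [-0.009,0.001,0.029],
    [-0.009,0.001,0.029],
    [-0.009,0.001,0.029],
    [-0.008,0.001,0.029],
    [-0.006,0.001,0.029],
    [0,0,0]
  ],
  "roll": [0.01,0.01,0.01,0.01,0.004,0],
  "jaw": 0.4
}}

```text
time_s: 22.45
eef_pos: [458.3, 110.2, 66.6]
tcp_rot: [[0.99, -0.107, 0.094], [-0.105, -0.994, -0.022], [0.096, 0.011, -0.995]]
force: [-0.4, -0.3, 0.7]
finger_gap: 51.5
```

```bash
python3 - <<'E'
from h import *
st(); print(get_obs()["tcp_rot"][:,2])
plan([(456,106.2,23,-5.7,16)])
q=optics.snapshot("scene")
cv2.imwrite("pics/s16.png",cv2.resize(q["img"][200:360,280:480,::-1],None,fx=3,fy=3))
E
```

```text
22.45 [458.3 110.2  66.6] yaw -6.07 gap 51.5 F [-0.4 -0.3  0.7] q [  6.  32. 123.  -5.  20. 108.]
[ 0.09434072 -0.02157419 -0.99530618]
slide [[-0.002,0.001,0.014],[-0.002,0.001,0.014],[-0.002,0.001,0.014]]
roll [-0.002,-0.002,-0.002]
```

View pics/s16.png

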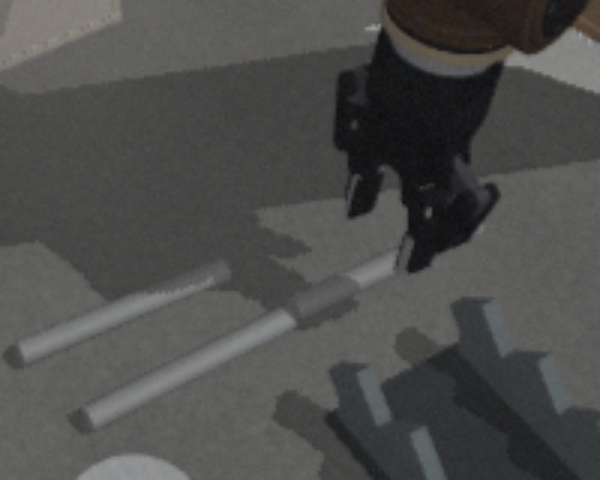

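>>> {"api": "play_rows", "payload": {
  "slide": [
    [-0.003,0.002,0.014],
    [-0.003,0.002,0.014],
    [-0.002,0,0.011],
    [0,0,0.003],
    [0,0,0]
  ],
  "roll": [-0.004,0,0,0,0]
}}

```text
time_s: 23.0
eef_pos: [460.0, 108.5, 31.0]
tcp_rot: [[0.989, -0.1, 0.108], [-0.099, -0.995, -0.021], [0.109, 0.01, -0.994]]
force: [-0.0, -0.3, -0.3]
finger_gap: 51.2
```

```bash
python3 - <<'E'
from h import *
st(); print(get_obs()["tcp_rot"][:,2])
plan([(456,106.2,23,-5.7,16)])
q=optics.snapshot("scene")
cv2.imwrite("pics/s17.png",cv2.resize(q["img"][200:360,280:480,::-1],None,fx=3,fy=3))
E
```

```text
23.0 [460.  108.5  31. ] yaw -5.69 gap 51.2 F [-0.  -0.3 -0.3] q [  6.  37. 124.  -8.  13. 110.]
[ 0.10755148 -0.02051587 -0.99398782]
slide [[-0.005,0.003,0.008]]
roll [0.0]
```

View pics/s17.png

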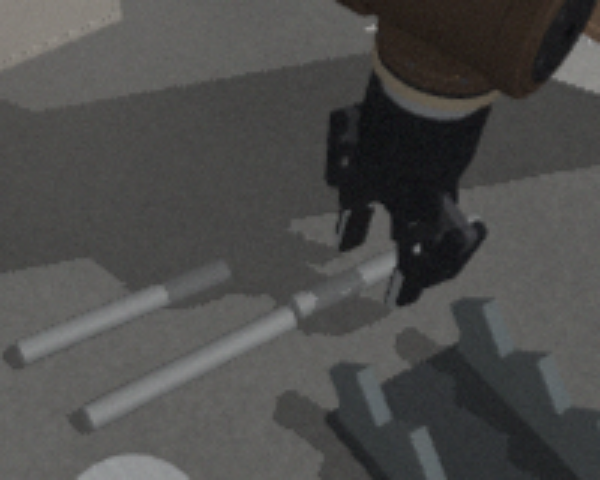

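>>> {"api": "play_rows", "payload": {
  "slide": [
    [-0.003,0.002,0.005],
    [0,0,0.002],
    [0,0,0.002],
    [0,0,0],
    [0,0,0],
    [0,0,0]
  ],
  "roll": [0,0,0,0,0,0],
  "jaw": 1
}}

```text
time_s: 23.65
eef_pos: [458.2, 106.6, 24.8]
tcp_rot: [[0.989, -0.1, 0.112], [-0.098, -0.995, -0.02], [0.114, 0.009, -0.993]]
force: [0.9, -1.0, -3.1]
finger_gap: 13.7
```

```bash
python3 - <<'E'
from h import *
st(); print(get_obs()["tcp_rot"][:,2])
q=optics.snapshot("scene")
plan([(None,None,165,None),(525,317,165,-3.56)])
cv2.imwrite("pics/s18.png",cv2.resize(q["img"][200:360,280:480,::-1],None,fx=3,fy=3))
E
```

```text
23.65 [458.2 106.6  24.8] yaw -5.68 gap 13.7 F [ 0.9 -1.  -3.1] q [  6.  37. 125.  -9.  12. 110.]
[ 0.11237433 -0.02044677 -0.99345556]
slide [[0.004,0.0,-0.035],[0.004,0.0,-0.035],[0.004,0.0,-0.035],[0.004,0.0,-0.035],[0.008,-0.036,0.001],[0.008,-0.036,0.001],[0.008,-0.036,0.001],[0.008,-0.036,0.001],[0.008,-0.036,0.001],[0.009,-0.036,0.001]]
roll [0.0,0.0,0.0,0.0,-0.006,-0.006,-0.006,-0.006,-0.006,-0.006]
```

View pics/s18.png

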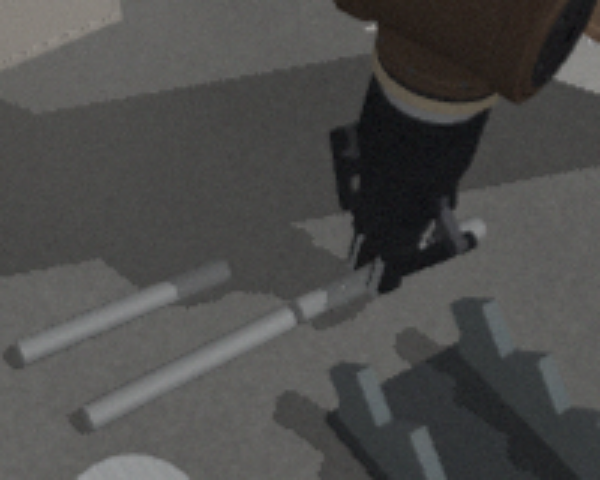

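>>> {"api": "play_rows", "payload": {
  "slide": [
    [0.002,0,-0.02],
    [0.003,0,-0.035],
    [0.003,0,-0.035],
    [0.003,0,-0.035],
    [0.006,-0.02,-0.02],
    [0.007,-0.036,0.001],
    [0.007,-0.04,0.001],
    [0.007,-0.036,0.001],
    [0.007,-0.036,0.001],
    [0.004,-0.03,0.005],
    [0,0,0]
  ],
  "roll": [0,0,0,0,-0.006,-0.006,-0.006,-0.006,-0.006,-0.006,0]
}}

```text
time_s: 24.8
eef_pos: [508.5, 309.0, 164.8]
tcp_rot: [[0.992, -0.067, 0.104], [-0.065, -0.998, -0.021], [0.105, 0.014, -0.994]]
force: [0.8, -0.2, -3.8]
finger_gap: 13.9
```

```bash
python3 - <<'E'
from h import *
st(); print(get_obs()["tcp_rot"][:,2])
plan([(523.3,316.3,98,-3.56)])
E
```

```text
24.8 [508.5 309.  164.8] yaw -3.75 gap 13.9 F [ 0.8 -0.2 -3.8] q [ 26.  30. 101.  -5.  44. 124.]
[ 0.10369872 -0.0207224  -0.99439286]
slide [[0.004,-0.005,0.034],[0.004,-0.005,0.034]]
roll [-0.002,-0.002]
```

>>> {"api": "play_rows", "payload": {
  "slide": [
    [0.004,-0.005,0.02],
    [0.004,-0.004,0.025],
    [0.002,0,0.02],
    [0,0,0.004]
  ],
  "roll": [-0.003,0,0,0]
}}

```text
time_s: 25.2
eef_pos: [525.3, 315.8, 93.5]
tcp_rot: [[0.993, -0.062, 0.101], [-0.06, -0.998, -0.022], [0.102, 0.016, -0.995]]
force: [-0.3, 0.0, -4.0]
finger_gap: 14.0
```

```bash
cat > ov.py <<'E'
from h import *
import sys
off,dz,n=float(sys.argv[1]),float(sys.argv[2]),sys.argv[3]
th=np.radians(float(sys.argv[4])) if len(sys.argv)>4 else np.radians(-3.56)
st(); o=get_obs(); print(o["tcp_rot"][:,2])
q=optics.snapshot("scene")
u=np.array([np.cos(th),np.sin(th),0]); c=o["eef_pos"]-off*u-[0,0,dz]
im=cv2.resize(q["img"][250:480,360:580,::-1],None,fx=2.6,fy=2.6)
for s in(-80,0,80):
    r,cc=proj(q,c+s*u); cv2.circle(im,(int((cc-360)*2.6),int((r-250)*2.6)),3,(0,0,255),1)
cv2.imwrite(f"pics/{n}.png",im)
E
python3 ov.py 14.6 15.8 s19; python3 -c "
from h import *
plan([(523.3,316.3,68.5,-3.56,12)])"
```

```text
25.2 [525.3 315.8  93.5] yaw -3.46 gap 14.0 F [-0.3  0.  -4. ] q [ 26.  37. 102.  -6.  37. 125.]
[ 0.10100846 -0.02203652 -0.99464148]
slide [[-0.002,0.0,0.008],[-0.002,0.0,0.008],[-0.002,0.0,0.008]]
roll [0.001,0.001,0.001]
```

View pics/s19.png

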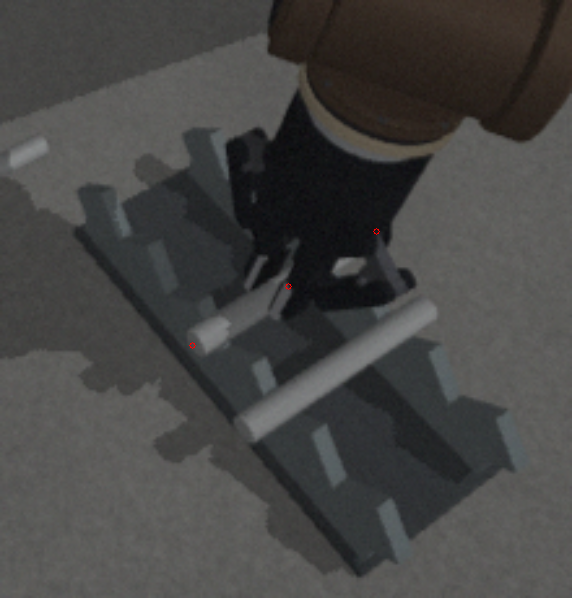

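>>> {"api": "play_rows", "payload": {
  "slide": [
    [-0.003,0,0.009],
    [-0.003,0,0.009],
    [-0.001,0,0.005],
    [0,0,0.002]
  ],
  "roll": [0,0,0,0]
}}

```text
time_s: 25.65
eef_pos: [520.8, 315.6, 69.1]
tcp_rot: [[0.993, -0.063, 0.104], [-0.061, -0.998, -0.02], [0.105, 0.014, -0.994]]
force: [-4.4, 5.5, 9.1]
finger_gap: 14.1
```

>>> {"api": "play_rows", "payload": {
  "slide": [
    [0,0,0],
    [0,0,0],
    [0,0,0]
  ],
  "roll": [0,0,0],
  "jaw": 0.6
}}

```text
time_s: 25.95
eef_pos: [521.4, 316.0, 70.4]
tcp_rot: [[0.992, -0.063, 0.106], [-0.061, -0.998, -0.019], [0.107, 0.013, -0.994]]
force: [0.5, -0.3, 0.3]
finger_gap: 34.4
```

>>> {"api": "play_rows", "payload": {
  "slide": [
    [0.001,0,-0.01],
    [0.003,0,-0.03],
    [0.004,0,-0.04],
    [0.01,0.02,-0.04],
    [0.015,0.04,-0.01],
    [0.015,0.04,0],
    [0.015,0.04,0],
    [0.015,0.04,0],
    [0.01,0.025,0],
    [0,0,0]
  ],
  "roll": [0,0,0,0,0,0,0,0,0,0]
}}

```text
time_s: 26.95
eef_pos: [584.7, 102.0, 227.7]
tcp_rot: [[0.991, -0.058, 0.117], [-0.057, -0.998, -0.018], [0.118, 0.011, -0.993]]
force: [0.4, -0.2, 0.1]
finger_gap: 34.1
```

```bash
python3 - <<'E'
from h import *
st(); print(get_obs()["tcp_rot"][:,2])
p=optics.snapshot("top")
for b in blobs(p,(215,380,262,395),12): print(*b)
q=optics.snapshot("scene")
cv2.imwrite("pics/s20.png",q["img"][:,:,::-1]); cv2.imwrite("pics/t20.png",p["img"][:,:,::-1])
E
```

```text
26.95 [584.7 102.  227.7] yaw -3.28 gap 34.1 F [ 0.4 -0.2  0.1] q [ 4. 25. 99. -2. 49. 99.]
[ 0.11678115 -0.01783111 -0.99299759]
[621.1  34.4   9. ] 158.2 -6.8 273 [313.4 252.1]
[ 667.9 -107.6   12. ] 94.2 56.7 190 [372.8 231.8]
[633.3  92.8  12. ] 105.2 -6.2 305 [288.8 246.7]
[582.2 130.   12. ] 56.6 -79.4 197 [272.8 268. ]
[373.4  39.2  12. ] 71.6 -9.0 298 [311.6 358.6]
```

View pics/s20.png

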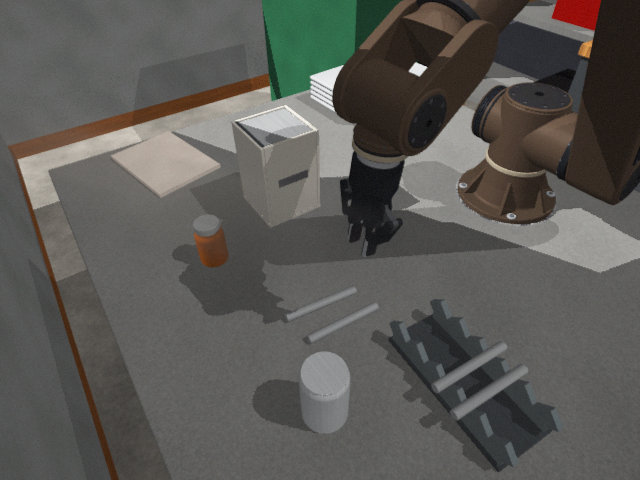

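View pics/t20.png

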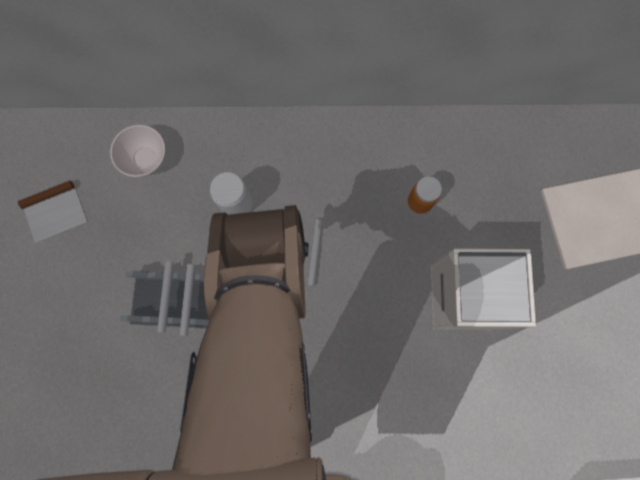

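```bash
python3 - <<'E'
from h import *
st()
plan([(609,98.6,65,-3.8,35)])
E
```

```text
27.05 [583.9 104.4 227.2] yaw -3.18 gap 34.1 F [ 0.4  0.6 -0.3] q [ 4. 25. 99. -2. 49. 99.]
slide [[0.001,0.001,0.033],[0.001,0.001,0.033],[0.001,0.001,0.033],[0.001,0.001,0.033],[0.001,0.001,0.033]]
roll [0.002,0.002,0.002,0.002,0.002]
```

>>> {"api": "play_rows", "payload": {
  "slide": [
    [0.001,0.001,0.033],
    [0.001,0.001,0.033],
    [0.001,0.001,0.033],
    [0,0.001,0.033],
    [0,0.001,0.027],
    [0,0,0]
  ],
  "roll": [0.003,0.003,0.003,0.002,0,0],
  "jaw": 0.4
}}

```text
time_s: 27.65
eef_pos: [604.9, 104.6, 68.2]
tcp_rot: [[0.991, -0.06, 0.121], [-0.059, -0.998, -0.015], [0.122, 0.008, -0.993]]
force: [0.2, -0.1, 0.3]
finger_gap: 51.1
```

```bash
python3 - <<'E'
from h import *
st(); print(get_obs()["tcp_rot"][:,2])
plan([(609,98.6,24,-3.8,15)])
q=optics.snapshot("scene")
cv2.imwrite("pics/s21.png",cv2.resize(q["img"][200:360,250:450,::-1],None,fx=3,fy=3))
E
```

```text
27.65 [604.9 104.6  68.2] yaw -3.39 gap 51.1 F [ 0.2 -0.1  0.3] q [  4.  39. 104.  -3.  31. 100.]
[ 0.12119735 -0.01480623 -0.992518  ]
slide [[0.0,0.002,0.015],[0.0,0.002,0.015],[0.0,0.002,0.015]]
roll [0.002,0.002,0.002]
```

View pics/s21.png

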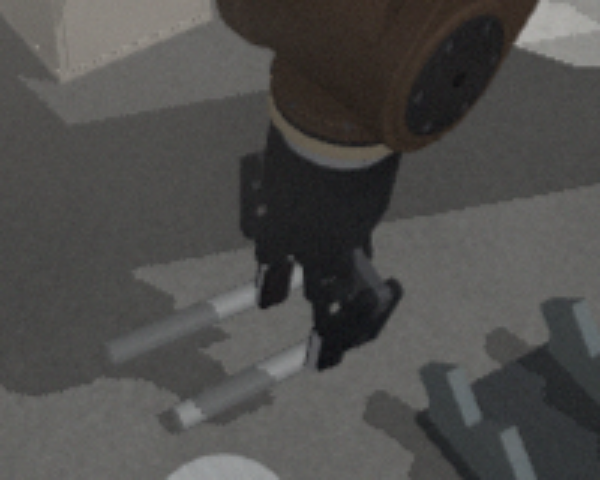

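>>> {"api": "play_rows", "payload": {
  "slide": [
    [0,0.005,0.013],
    [0,0.003,0.014],
    [0,0,0.012],
    [0,0,0.003],
    [0,0,0.001]
  ],
  "roll": [0.006,0,0,0,0]
}}

```text
time_s: 28.2
eef_pos: [612.0, 97.2, 28.6]
tcp_rot: [[0.99, -0.065, 0.129], [-0.063, -0.998, -0.014], [0.13, 0.006, -0.992]]
force: [-0.4, -0.3, 0.3]
finger_gap: 51.6
```

```bash
python3 - <<'E'
from h import *
st(); print(get_obs()["tcp_rot"][:,2])
plan([(609,98.6,24,-3.8,15)])
E
```

```text
28.2 [612.   97.2  28.6] yaw -3.66 gap 51.6 F [-0.4 -0.3  0.3] q [  3.  42. 104.  -3.  26. 100.]
[ 0.12926101 -0.0139272  -0.9915128 ]
slide [[-0.004,-0.001,0.004]]
roll [0.002]
```

>>> {"api": "play_rows", "payload": {
  "slide": [
    [-0.004,-0.001,0.004],
    [0,0,0.001],
    [0,0,0.001],
    [0,0,0],
    [0,0,0],
    [0,0,0]
  ],
  "roll": [0,0,0,0,0,0],
  "jaw": 1
}}

```text
time_s: 28.8
eef_pos: [608.6, 98.5, 23.6]
tcp_rot: [[0.989, -0.064, 0.131], [-0.063, -0.998, -0.014], [0.131, 0.006, -0.991]]
force: [0.0, -0.2, -3.4]
finger_gap: 13.9
```

>>> {"api": "play_rows", "payload": {
  "slide": [
    [0.002,0,-0.02],
    [0.004,0,-0.035],
    [0.004,0,-0.035],
    [0,0,-0.035],
    [-0.01,-0.015,-0.02],
    [-0.025,-0.03,-0.004],
    [-0.03,-0.03,-0.004],
    [-0.025,-0.03,-0.004],
    [-0.015,-0.02,0],
    [0,0,0]
  ],
  "roll": [0,0,0,0,0,0,0,0,0,0]
}}

```text
time_s: 29.8
eef_pos: [497.9, 234.8, 170.2]
tcp_rot: [[0.99, -0.068, 0.127], [-0.067, -0.998, -0.014], [0.128, 0.005, -0.992]]
force: [0.1, 0.2, -2.7]
finger_gap: 13.9
```

```bash
python3 ov.py 2 16 s22; python3 -c "
from h import *
plan([(506,267.3,98,-3.56,30)])"
```

```text
29.8 [497.9 234.8 170.2] yaw -3.85 gap 13.9 F [ 0.1  0.2 -2.7] q [ 20.  26. 108.  -5.  39. 117.]
[ 0.12690001 -0.01360075 -0.99182227]
slide [[-0.001,-0.011,0.024],[-0.001,-0.011,0.024],[-0.001,-0.011,0.024]]
roll [-0.002,-0.002,-0.002]
```

View pics/s22.png

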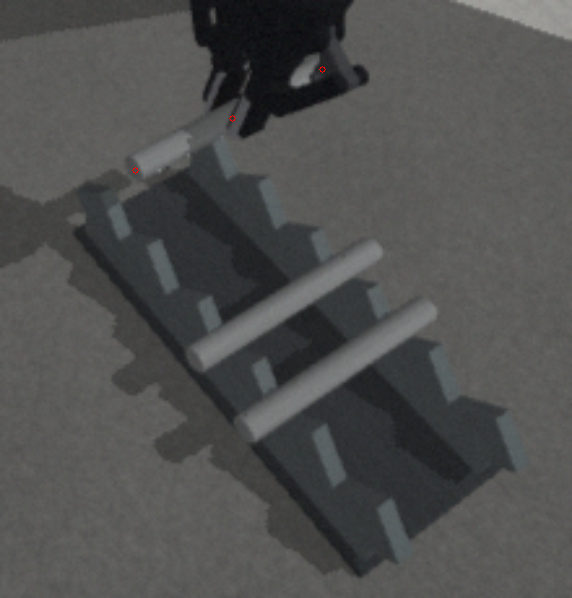

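>>> {"api": "play_rows", "payload": {
  "slide": [
    [-0.002,-0.012,0.022],
    [-0.002,-0.01,0.025],
    [-0.002,-0.006,0.02],
    [0,0,0.004],
    [0,0,0]
  ],
  "roll": [-0.004,-0.002,0,0,0]
}}

```text
time_s: 30.35
eef_pos: [507.1, 259.4, 97.4]
tcp_rot: [[0.989, -0.064, 0.13], [-0.063, -0.998, -0.014], [0.13, 0.005, -0.991]]
force: [0.3, -0.7, -2.3]
finger_gap: 14.3
```

```bash
python3 ov.py -1.9 14.6 s23; python3 -c "
from h import *
plan([(504,267.3,67.3,-3.56,10)])"
```

```text
30.35 [507.1 259.4  97.4] yaw -3.64 gap 14.3 F [ 0.3 -0.7 -2.3] q [ 22.  34. 109.  -7.  31. 121.]
[ 0.12976397 -0.01358611 -0.99145183]
slide [[-0.002,-0.002,0.007],[-0.002,-0.002,0.007],[-0.002,-0.002,0.007],[-0.002,-0.002,0.007]]
roll [0.0,0.0,0.0,0.0]
```

View pics/s23.png

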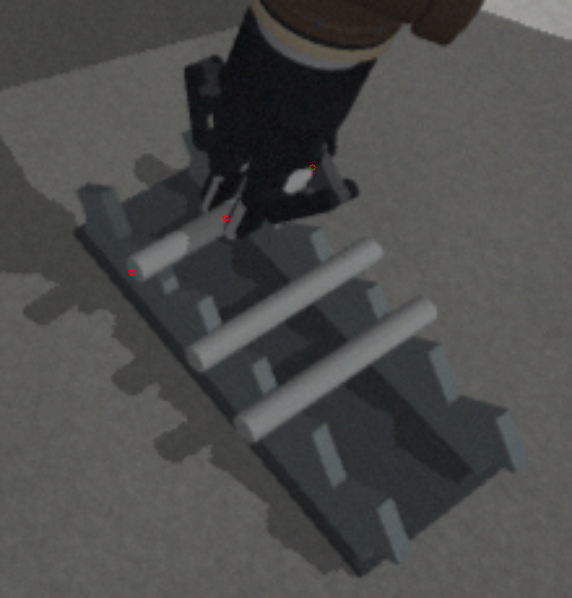

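>>> {"api": "play_rows", "payload": {
  "slide": [
    [-0.002,-0.006,0.002],
    [-0.002,-0.002,0.008],
    [-0.002,0,0.01],
    [-0.001,0,0.009],
    [0,0,0.002]
  ],
  "roll": [0,0,0,0,0]
}}

```text
time_s: 30.9
eef_pos: [505.9, 267.3, 66.7]
tcp_rot: [[0.989, -0.066, 0.134], [-0.065, -0.998, -0.012], [0.135, 0.003, -0.991]]
force: [-8.6, -4.6, 23.7]
finger_gap: 14.1
```

Seated with light contact; release and lift away toward the last rod.

>>> {"api": "play_rows", "payload": {
  "slide": [
    [0,0,0],
    [0,0,0],
    [0,0,0]
  ],
  "roll": [0,0,0],
  "jaw": 0.6
}}

```text
time_s: 31.2
eef_pos: [506.3, 267.4, 66.6]
tcp_rot: [[0.989, -0.066, 0.135], [-0.065, -0.998, -0.012], [0.135, 0.003, -0.991]]
force: [-0.3, -0.1, -0.2]
finger_gap: 34.3
```

>>> {"api": "play_rows", "payload": {
  "slide": [
    [0.001,0,-0.01],
    [0.004,0,-0.03],
    [0.005,0,-0.04],
    [0.01,0.02,-0.04],
    [0.02,0.04,-0.01],
    [0.02,0.045,0],
    [0.02,0.045,0],
    [0.02,0.04,0],
    [0.01,0.025,0],
    [0,0,0]
  ],
  "roll": [0,0,0,0,0.02,0.02,0.01,0,0,0]
}}

```text
time_s: 32.2
eef_pos: [580.3, 38.4, 225.9]
tcp_rot: [[0.983, -0.111, 0.147], [-0.111, -0.994, -0.01], [0.147, -0.006, -0.989]]
force: [-0.3, -0.1, 0.2]
finger_gap: 33.9
```

```bash
python3 - <<'E'
from h import *
st(); print(get_obs()["tcp_rot"][:,2])
p=optics.snapshot("top")
for b in blobs(p,(215,380,262,395),12): print(*b)
q=optics.snapshot("scene")
cv2.imwrite("pics/s24.png",q["img"][:,:,::-1])
plan([(619,34.4,65,-7.1,35)])
E
```

```text
32.2 [580.3  38.4 225.9] yaw -6.46 gap 33.9 F [-0.3 -0.1  0.2] q [ -3.  24. 102.  -0.  46.  94.]
[ 0.14663665 -0.01001611 -0.98913971]
[ 667.1 -139.6   12. ] 48.6 50.1 157 [386.2 232. ]
[637.4  91.3  12. ] 81.1 -74.3 374 [289.4 244.9]
[635.5 150.   12. ] 37.0 -5.2 90 [264.7 245.9]
[561.7  69.8   9. ] 141.3 87.7 484 [298.4 276.6]
[498.2 -49.4  12. ] 64.7 -27.4 148 [349.6 303.3]
slide [[0.003,0.001,0.033],[0.003,0.001,0.033],[0.003,0.001,0.033],[0.003,0.001,0.033],[0.003,0.001,0.033]]
roll [0.003,0.003,0.003,0.003,0.003]
```

View pics/s24.png

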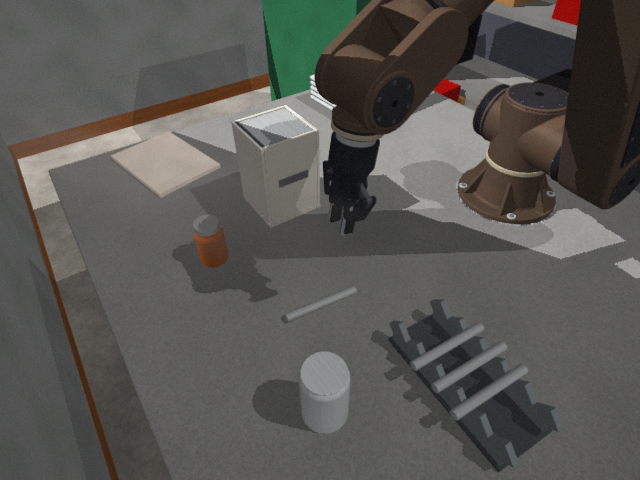

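>>> {"api": "play_rows", "payload": {
  "slide": [
    [0.003,0.001,0.033],
    [0.003,0.001,0.033],
    [0.002,0.001,0.033],
    [0.002,0,0.033],
    [0.001,0,0.027],
    [0,0,0]
  ],
  "roll": [0.004,0.004,0.003,0.002,0,0],
  "jaw": 0.4
}}

```text
time_s: 32.9
eef_pos: [613.5, 43.9, 68.6]
tcp_rot: [[0.982, -0.114, 0.151], [-0.114, -0.993, -0.007], [0.151, -0.01, -0.989]]
force: [0.0, 0.7, 0.5]
finger_gap: 51.2
```

```bash
python3 - <<'E'
from h import *
st(); print(get_obs()["tcp_rot"][:,2])
plan([(619,34.3,24,-7.1,15)])
q=optics.snapshot("scene")
cv2.imwrite("pics/s25.png",cv2.resize(q["img"][200:360,250:450,::-1],None,fx=3,fy=3))
E
```

```text
32.9 [613.5  43.9  68.6] yaw -6.65 gap 51.2 F [0.  0.7 0.5] q [ -2.  38. 105.  -0.  28.  95.]
[ 0.15096567 -0.00704181 -0.98851392]
slide [[0.0,0.002,0.011],[0.0,0.002,0.011],[0.0,0.002,0.011],[0.0,0.002,0.011]]
roll [0.002,0.002,0.002,0.002]
```

View pics/s25.png

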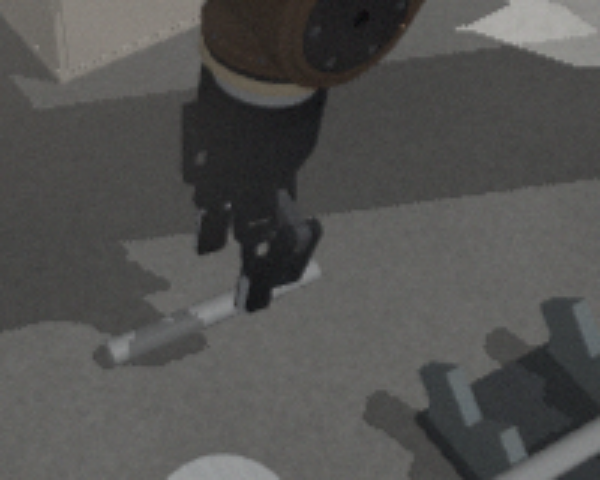

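>>> {"api": "play_rows", "payload": {
  "slide": [
    [0,0.006,0.006],
    [0,0.004,0.014],
    [0,0.001,0.014],
    [0,0,0.006],
    [0,0,0.002]
  ],
  "roll": [0.006,0,0,0,0]
}}

```text
time_s: 33.45
eef_pos: [620.6, 33.2, 30.7]
tcp_rot: [[0.98, -0.119, 0.159], [-0.119, -0.993, -0.007], [0.159, -0.012, -0.987]]
force: [0.2, 0.3, 0.1]
finger_gap: 51.1
```

```bash
python3 - <<'E'
from h import *
st(); print(get_obs()["tcp_rot"][:,2])
plan([(619,34.3,24,-7.1,15)])
E
```

```text
33.45 [620.6  33.2  30.7] yaw -6.92 gap 51.1 F [0.2 0.3 0.1] q [ -3.  42. 105.   0.  24.  94.]
[ 0.15918076 -0.00699973 -0.98722464]
slide [[-0.003,-0.001,0.006]]
roll [0.003]
```

>>> {"api": "play_rows", "payload": {
  "slide": [
    [-0.003,-0.001,0.006],
    [0,0,0.001],
    [0,0,0.001],
    [0,0,0],
    [0,0,0],
    [0,0,0]
  ],
  "roll": [0,0,0,0,0,0],
  "jaw": 1
}}

```text
time_s: 34.05
eef_pos: [618.6, 34.6, 22.9]
tcp_rot: [[0.98, -0.119, 0.159], [-0.119, -0.993, -0.007], [0.159, -0.012, -0.987]]
force: [0.7, -0.2, -3.3]
finger_gap: 14.4
```

>>> {"api": "play_rows", "payload": {
  "slide": [
    [0.002,0,-0.02],
    [0.004,0,-0.035],
    [0.004,0,-0.035],
    [0,0,-0.035],
    [-0.01,-0.015,-0.02],
    [-0.025,-0.036,-0.004],
    [-0.03,-0.036,-0.004],
    [-0.025,-0.036,-0.004],
    [-0.015,-0.025,0],
    [0,0,0]
  ],
  "roll": [0,0,0,0,-0.015,-0.015,-0.015,-0.01,0,0]
}}

```text
time_s: 35.05
eef_pos: [508.5, 195.3, 167.7]
tcp_rot: [[0.986, -0.066, 0.155], [-0.066, -0.998, -0.007], [0.156, -0.004, -0.988]]
force: [-0.0, -0.7, -2.9]
finger_gap: 14.1
```

```bash
python3 ov.py -2.3 15 s26; python3 -c "
from h import *
plan([(501,217.4,98,-3.56,30)])"
```

```text
35.05 [508.5 195.3 167.7] yaw -3.8 gap 14.1 F [-0.  -0.7 -2.9] q [ 15.  25. 111.  -5.  36. 113.]
[ 0.15546077 -0.00655658 -0.98782031]
slide [[-0.007,-0.007,0.022],[-0.007,-0.007,0.022],[-0.007,-0.007,0.022]]
roll [-0.002,-0.002,-0.002]
```

View pics/s26.png

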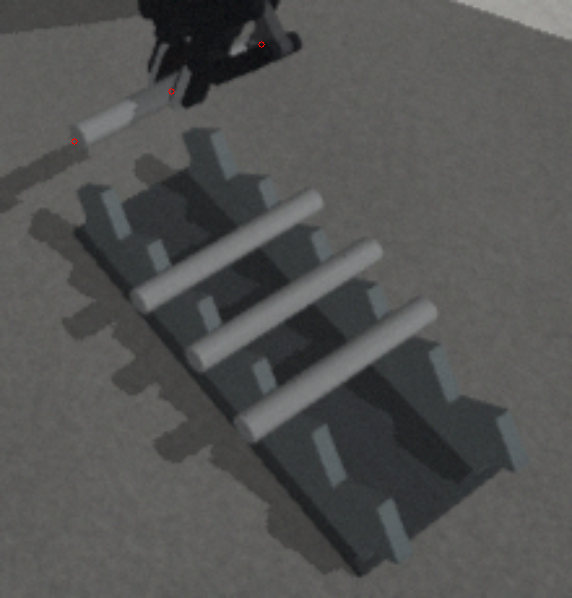

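>>> {"api": "play_rows", "payload": {
  "slide": [
    [-0.008,-0.01,0.02],
    [-0.009,-0.009,0.024],
    [-0.007,-0.005,0.02],
    [0,0,0.004],
    [0,0,0]
  ],
  "roll": [-0.004,0,0,0,0]
}}

```text
time_s: 35.6
eef_pos: [500.4, 217.8, 95.5]
tcp_rot: [[0.985, -0.064, 0.158], [-0.064, -0.998, -0.007], [0.159, -0.004, -0.987]]
force: [0.1, -0.2, -3.4]
finger_gap: 14.6
```

```bash
python3 ov.py -2.3 14 s27; python3 -c "
from h import *
plan([(500.5,217.4,67,-3.56,10)])"
```

```text
35.6 [500.4 217.8  95.5] yaw -3.71 gap 14.6 F [ 0.1 -0.2 -3.4] q [ 18.  32. 114.  -7.  26. 118.]
[ 0.15849021 -0.00664478 -0.98733819]
slide [[-0.001,0.0,0.009],[-0.001,0.0,0.009],[-0.001,0.0,0.009]]
roll [-0.001,-0.001,-0.001]
```

View pics/s27.png

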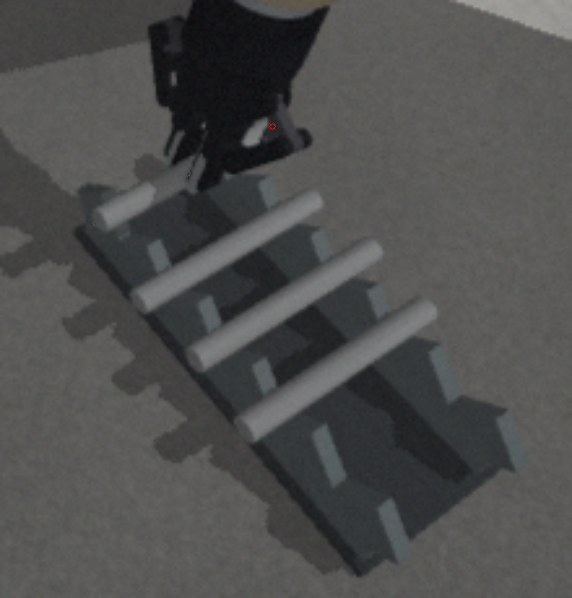

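>>> {"api": "play_rows", "payload": {
  "slide": [
    [-0.001,0,0.009],
    [-0.001,0,0.009],
    [-0.001,0,0.008],
    [0,0,0.003],
    [0,0,0]
  ],
  "roll": [0,0,0,0,0]
}}

```text
time_s: 36.15
eef_pos: [504.3, 216.8, 66.8]
tcp_rot: [[0.984, -0.066, 0.163], [-0.066, -0.998, -0.006], [0.163, -0.005, -0.987]]
force: [-1.2, 1.3, 0.5]
finger_gap: 13.9
```

>>> {"api": "play_rows", "payload": {
  "slide": [
    [0,0,0],
    [0,0,0],
    [0,0,0]
  ],
  "roll": [0,0,0],
  "jaw": 0.6
}}

```text
time_s: 36.45
eef_pos: [505.0, 217.1, 67.6]
tcp_rot: [[0.984, -0.066, 0.165], [-0.066, -0.998, -0.005], [0.165, -0.006, -0.986]]
force: [-0.0, 0.5, -0.2]
finger_gap: 34.0
```

>>> {"api": "play_rows", "payload": {
  "slide": [
    [0.001,0,-0.01],
    [0.004,0,-0.03],
    [0.005,0,-0.04],
    [0.005,0.02,-0.04],
    [0.005,0.04,-0.03],
    [0.005,0.045,0],
    [0.005,0.045,0],
    [0.005,0.04,0],
    [0,0.045,0],
    [0,0.045,0],
    [0,0.03,0],
    [0,0,0]
  ],
  "roll": [0,0,0,0,0,0,0,0,0,0,0,0]
}}

```text
time_s: 37.65
eef_pos: [494.2, -103.0, 237.1]
tcp_rot: [[0.982, -0.059, 0.181], [-0.059, -0.998, -0.004], [0.181, -0.006, -0.983]]
force: [-0.5, 0.7, 0.2]
finger_gap: 34.2
```

```bash
cat > chk.py <<'E'
from h import *
st()
p=optics.snapshot("top"); q=optics.snapshot("scene")
th=np.radians(-3.56); u=np.array([np.cos(th),np.sin(th),0])
for P,n,cr in((p,"tf",(230,360,110,280)),(q,"sf",(270,480,360,600))):
    cv2.imwrite(f"pics/{n}_full.png",P["img"][:,:,::-1])
    im=cv2.resize(P["img"][cr[0]:cr[1],cr[2]:cr[3],::-1],None,fx=3,fy=3)
    for k in(50,0,-50,-100):
        c=np.array([508.7,317.2,52.7])+k*np.array([-np.sin(th),np.cos(th),0])
        for s in(-80,80):
            r,cc=proj(P,c+s*u); cv2.circle(im,(int((cc-cr[2]+.5)*3),int((r-cr[0]+.5)*3)),3,(0,0,255),1)
    cv2.imwrite(f"pics/{n}.png",im)
for l in("canister","jar"):
    d=spotter.spot_point(l,p)[:1]
    if d: print(l,cast(p,*d[0]["location"],0).round(0))
E
python3 chk.py
```

```text
37.65 [ 494.2 -103.   237.1] yaw -3.42 gap 34.2 F [-0.5  0.7  0.2] q [-21.  16. 112.   5.  42.  69.]
canister [738. 220.   0.]
jar [ 745. -226.    0.]
```

View pics/tf.png

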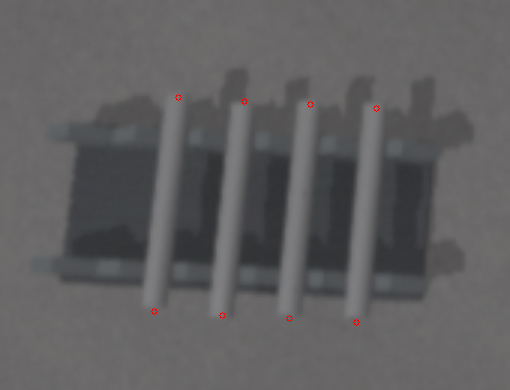

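View pics/sf.png

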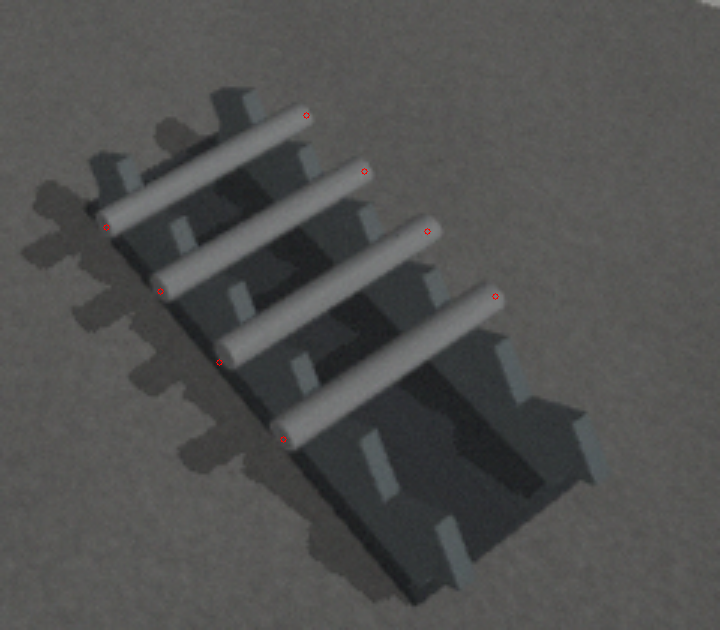

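View pics/sf_full.png

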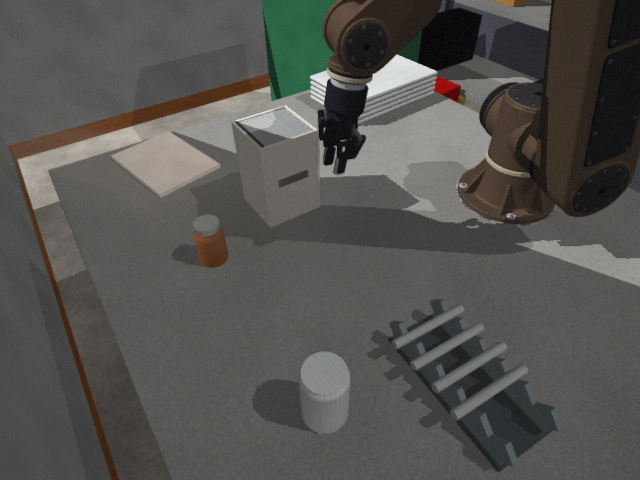

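View pics/tf_full.png

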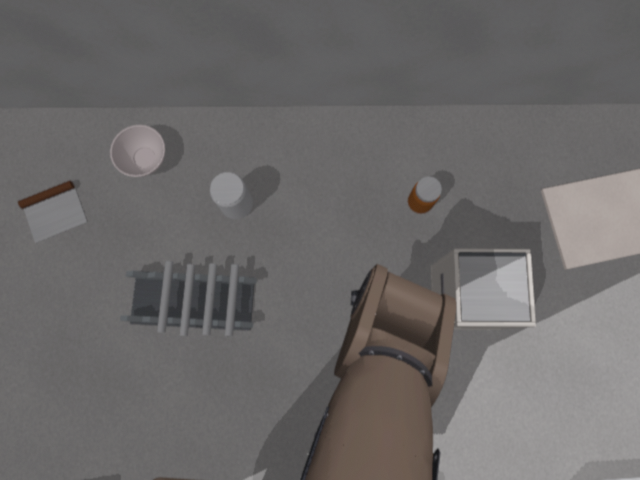

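```bash
python3 - <<'E'
from h import *
st(); print(workorder.hand_in()); st()
E
```

```text
37.85 [494.3 -99.3 236.5] yaw -3.2 gap 34.0 F [-0.2 -0.5  0.3] q [-20.  16. 113.   5.  42.  69.]
the job is handed in; nothing more can be done
None
the job is handed in; nothing more can be done
```

I cleared the bench and handed the job in at about 38 s on the robot's clock; the hand-in gave no verdict. There were four rods and two tubes this time. The rods lie in four neighbouring grooves of the V-rack (-100, -50, 0 and +50 mm). Both tubes went into the bin by pressing the flap down with the held tube and letting go.

**Last checks:**
- **Rods:** in both camera views all four sit in both combs, with their ends within about 5 mm of the ideal positions.
- **Flap and tubes:** the flap looks shut with nothing on it, and no rod or tube is left on the bench. The tubes inside the bin can't be seen. I infer they are there because each was gone from the gripper and the bench after its release, with none left on the flap.
- **Canister and jar:** they look unmoved, within measurement error. The canister's reading moved by 6 mm, but nothing came near it.

**What went less than smoothly:**
- **Hard contact:** on the first tube the fingertips hit the table with about 96 N at the wrist, under the 120 N limit, so I kept the tool higher after that.
- **Tool tilt:** the tool drifted to about 10° off vertical over the run. It did no visible harm, but the moves available could not correct it.
- **Flap hinge:** I first took the hinge to be on the robot's side. The pictures taken while pressing the flap showed it on the far side, and I corrected the position before releasing the first tube.

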